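# Rehouse the bare drive sticks, hook and snap the cover on, lock it

## Task

Stand every bare circuit-board stick from the plywood rack upright in a socket of the black drive casing held in the little vise, plug fully down. Then close the casing: hook the cover's front lip into the slot under the casing's front bar and pivot it down until it snaps flat under the rear catch. Last, take the driver from its wooden stand, engage its tip in the slotted lock knob and turn it clockwise to its stop, then stand the driver back in its stand; do not disturb the security key, yellow sleeve and card adapter.

Things in the scene. Friction and masses are not known exactly. Their poses are not given: they have to be found in the camera images.
- slot (a point): Casing's hook slot: mid-width, on the slot floor, level with the casing's rim (88 mm above the desk). Axes are the casing's: x from its front (slot side) to its rear, y left, z up. Slot 76 mm wide, 8 mm high, under a 4 mm thick bar (top 12 mm above rim); bar's rear edge 3.8 mm behind this point (+x), slot's back wall 5.2 mm in front (-x). Casing's inner front face is 6 mm behind this point.
- rear_edge (a point): Fixed point of the casing, 102 mm behind slot, 4 mm above the rim: cover_rear comes to lie here when closed. Casing axes. 1.5 mm behind it are stop posts 4 mm high at y +-45 mm, and in the middle a sprung catch 34 mm wide, its sloping nose 2.5 mm over the cover's edge and 14 mm above it; it yields outwards when the cover's rear is pressed down with 5 to 10 N, then springs back over it.
- socket0 (a point): Mouth centre of one of 4 sockets in the grey floor of the black drive casing (118 x 128 mm, fixed in the vise, open-topped, inside 92 mm (x) by 116 mm (y)), 40 mm below the rim, 52 mm behind slot. Hole 8.5 mm (x) by 12.5 mm (y), 12.5 mm deep, chamfered 1.5 mm. Casing axes. Any stick fits any socket, empty sockets may remain.
- stick0_mid (a point): Bare green circuit-board stick with black chips, 48 mm tall, about 30 g, upright in the plywood rack; may be absent. Body 12 mm thick (x), 16 mm wide (y), 36 mm tall, over a steel plug 6 x 10 x 12 mm pointing down. Point half-way up: 12 mm above the body's shoulder, which rests on the socket's or rack's face when fully in. Rack 140 x 40 mm, top 26 mm above the desk, holes 34 mm apart along y.
- cover_rib (a point): Black cover, a plate 96 x 122 x 4 mm, about 90 g, lying flat, with a grip rib on top: 12 mm thick (x), 44 mm long (y), 24 mm tall. Point in the rib, 16 mm above the plate's underside, 12 mm below the rib's top. x from the lip (front) to the rear, z up. Plate from x = -46 to +50 mm of this point; the lip goes on to -57 mm in the middle 70 mm of the width, 4 mm thick.
- cover_lip (a point): Middle of the front edge of the cover's lip, half-way through its 4 mm; 57 mm in front of and 14 mm below cover_rib. With the cover closed it is about 5 mm in front of (-x) and 2 mm above slot.
- cover_rear (a point): Middle of the rear edge of the cover's top face, 50 mm behind and 12 mm below cover_rib. The free face to press on lies between the rib and this edge; the catch's nose overhangs the last 2.5 mm.
- cover: The same cover; origin on the plate's underside, 16 mm below cover_rib, same axes.
- lock (a joint): Captive slotted lock knob on an ear at the casing's right side (-y). 0 to 0.2 rad at the start (unlocked), 1.2 rad at its stop (locked); grows as it turns clockwise seen from above; about 0.05 N m of friction, stays where left. A small arm on it swings over the cover's edge.
- lock_slot (a point): Centre of the knob's slot at its mouth, on the turning axis, 12 mm above the casing's rim. x runs along the slot and turns with the knob, z up. Slot 18 mm long, 7 mm wide, 10 mm deep, in a raised steel head 30 x 27 mm.
- driver_grip (a point): Stubby driver, 68 mm tall, about 60 g, standing tip down in its wooden stand. Point at the centre of its grey block handle, 26 mm wide (x), 14 mm thick (y), 36 mm tall. z up. In the stand the handle's foot (18 mm below this point) rests on the stand's top.
- driver_tip (a point): End of the driver's flat blade, 50 mm below driver_grip on the same axis. Blade 15 mm wide (along x), 4 mm thick (y), 9 mm long, then a round shank of 16 mm diameter, 23 mm long, up to the handle.
- driver: The same driver; origin at the tip, axes as the grip's.
- stand_hole0 (a point): Mouth centre of the bore in the wooden stand (50 x 50 x 40 mm, fixed, top 44 mm above the desk). Bore 19.5 mm in diameter, 34 mm deep, chamfered 2 mm.
- key: Stainless steel security key, 52 x 18 x 5 mm, lying flat. Leave alone. Origin at its underside.
- sleeve: Yellow rubber bumper sleeve, U-shaped, 52 x 28 x 16 mm. Leave alone. Origin at its underside.
- adapter: Silver memory card adapter, 32 x 24 x 4 mm, lying flat. Leave alone. Origin at its underside.
- socket1 (a point): Mouth centre of the next socket, like socket0; the row runs along the casing's y with a pitch of 26 mm, 0 at its right (-y) end. Casing axes.
- stick1_mid (a point): Another stick like stick0, may be absent; same point and axes.
- socket2 (a point): Mouth centre of the next socket, like socket0; the row runs along the casing's y with a pitch of 26 mm, 0 at its right (-y) end. Casing axes.
- stick2_mid (a point): Another stick like stick0, may be absent; same point and axes.
- socket3 (a point): Mouth centre of the next socket, like socket0; the row runs along the casing's y with a pitch of 26 mm, 0 at its right (-y) end. Casing axes.
- stick3_mid (a point): Another stick like stick0, may be absent; same point and axes.

How it is judged:
By the outcome, as a careful person would: the job done as asked, in the order asked, and still so for the second after the job is handed in, with the robot touching nothing.
Of stick0, stick1, stick2, stick3 only 2 to 4 are there at a start; the rules pass over those that are not, and their reading is None.
At some moment in a run one of cover may be knocked a few centimetres aside while the robot is not near it.
It also fails if it takes over 210 s, if anything falls off the work surface, if the arm or the gripper's body presses on something with over 40 N, if the wrist force passes 120 N, or if a joint passes its speed limit or range.

## Robot

A 6-joint arm with a two-finger parallel gripper is mounted at the origin on the work surface. World frame = base frame: x ahead of the robot, y to its left, z up, the work surface at z = 0. Lengths are in mm, angles in rad, forces in N, time in s.
With the tool pointing down it reaches from about 300 to 775 mm from the base axis. Payload 14.6 kg.
Tool frame: the origin (TCP) lies midway between the tips of the shut fingers; the grasp point (between the pads) lies 19 mm behind it; z points along the fingers, y is the direction in which the jaws open and shut (so a half turn about z gives the same grasp; the last joint's range is limited). The gripper opens to 94 mm and grips with 3 to 60 N. Pads are 16 mm wide; open, the fingers measure 119 mm over their backs; the gripper's body (75 mm by 177 mm) begins 78 mm behind the grasp point.
Start: joints at [1.261, 0.3, 1.521, -0, 1.321, -0.067], TCP at [132.23, 533.858, 205.446] pointing down, gripper open.
Joint ranges: [-3.03, 3.03], [-0.79, 2.21], [0.23, 2.52], [-1.04, 4.18], [0, 3.07], [-2.55, 2.55]. Speed limits (rad/s): [2.22, 2.22, 2.57, 3.14, 3.14, 3.14].

## Interface

Orientations are given as [roll, pitch, yaw] about the fixed x, y, z axes, in that order (R = Rz(yaw) Ry(pitch) Rx(roll)).
In Python, from cell import read_state, camera, get_calibration, sign_off gives the robot as it stands.
- The arm moves only by the tool carry_out, never from a script. Its argument "series" is a list of rows, each an object with "delta_pos": the shift along the world's x, y, z in mm, a list of three; "turn": the turn, a rotation vector about the world's x, y, z in rad, a list of three; "hand": the opening, from 0 (shut) to 1 (fully open). A call has 1 to 8 rows; each row is the pose to reach, as a shift and turn from the pose commanded when the call began; what a row does not reach only later rows make up. A row lasts 1/8 s, in which the tool goes at most 62.5 mm and 10.7 degrees, less where a joint would pass 70% of its speed; a pose out of reach is approached as far as the arm can. A call with a gripper value outside its range is refused whole. The fingers move at their own pace and stop on an object; "squeeze" is the grip in N (left out, the last holds). Time passes only in rows, so rows that repeat a pose let the fingers close. It gives the time, the measured TCP pose, the force and the opening at its end, in the units of the state.
- read_state(): the state, without advancing time (a new reading comes with each control period).
- camera(name): name is "scene" or "top"; returns the picture (420x560x3 uint8, red, green, blue); there is no depth.
- get_calibration(name): a dict with "intrinsics" (3x3 intrinsics, pixels), "pose" (4x4, takes a point from camera to world coordinates). Camera axes: x right, y down, z forward; pixel columns grow to the right and rows downward; lengths in mm; the calibration is good to about 2 mm. A picture is of the moment at which its call begins. get_calibration takes no time and is no camera call.
- sign_off(): hands the job in, once; it reports no verdict.
The state is a dict: "clock": time; "joints": joint angles; "qd": joint speeds; "effort": joint torques, N m; "eef_pos": TCP position; "eef_rot": TCP orientation; "wrist_force": force on the tool from outside, world axes, zero at the start; "moment": the same for the moment, N m; "finger_gap": finger opening in mm.
Only numpy, scipy, OpenCV 4.12 (cv2) and the standard library are available. Lean on these libraries where they do the work, as an engineer would, in place of code of your own. Each camera call takes 0.05 s, during which the arm holds its last target.

## Working session

There is one attempt and no reset: what is moved stays moved. The work goes in short steps, Python scripts to look and compute and a tool call to move; the robot and the scene stay as the last step left them, time stands still between calls to the robot, and variables do not carry over. Pictures are saved under pics/ and viewed, and the job is handed in when it is done.

Besides the shell and the picture viewer there is one more tool, called after "Emit:" by a JSON object that holds its "api" and its "payload", one argument or row to a line. carry_out: Moves the arm, as the interface text tells. Its arguments: {"type":"object","properties":{"series":{"type":"array"},"squeeze":{"type":"number"}},"required":["series"]}

```bash
mkdir -p pics; ls; python3 - <<'E'
from cell import *
import cv2,numpy as np
s=read_state();print(s)
for n in("scene","top"):
    cv2.imwrite(f"pics/{n}0.png",camera(n)[:,:,::-1]); c=get_calibration(n);print(n,np.round(c["intrinsics"],2).tolist(),np.round(c["pose"],4).tolist())
E
```

```text
pics
{'clock': 0.0, 'joints': array([ 1.26139529e+00,  3.00480959e-01,  1.52158244e+00,  5.38574762e-06,
        1.32066633e+00, -6.66018866e-02]), 'qd': array([ 0.00043717, -0.00080827,  0.0005727 ,  0.00120103,  0.00134028,
       -0.00177054]), 'effort': array([ 4.06135705e-04, -5.31802511e+01, -3.52748930e+01,  7.08709401e-02,
        2.43473472e-02, -9.91144498e-05]), 'eef_pos': array([132.15608643, 533.6240663 , 204.88033836]), 'eef_rot': array([-3.14045845e+00, -8.08803208e-05,  2.89879212e+00]), 'wrist_force': array([ 0.05341203,  0.4012523 , -0.24504393]), 'moment': array([ 0.00048524, -0.02418631,  0.00648829]), 'finger_gap': 94.18373969747954}
scene [[523.88, 0.0, 289.96], [0.0, 523.88, 198.84], [0.0, 0.0, 1.0]] [[0.6987, 0.4164, -0.5817, 1262.3512], [0.7154, -0.4177, 0.5602, -664.4296], [-0.0097, -0.8075, -0.5897, 792.2345], [0.0, 0.0, 0.0, 1.0]]
top [[378.96, 0.0, 284.67], [0.0, 378.96, 209.6], [0.0, 0.0, 1.0]] [[0.0035, -0.9955, 0.0943, 472.8094], [-0.9999, -0.005, -0.0157, 17.8541], [0.0161, -0.0942, -0.9954, 922.6319], [0.0, 0.0, 0.0, 1.0]]
```

View pics/scene0.png

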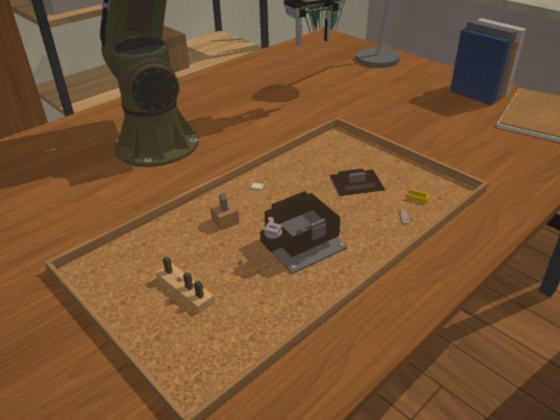

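View pics/top0.png

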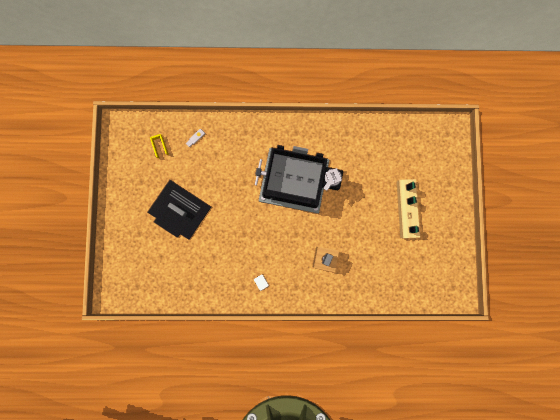

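Three sticks (top view around (410,187), (411,200), (413,229)), the casing near (295,178) with the knob at (333,178), the driver at (327,259), and the cover at (180,209). I'll zoom in on crops.

```bash
python3 - <<'E'
import cv2
t=cv2.imread("pics/top0.png");s=cv2.imread("pics/scene0.png")
def c(im,x0,y0,w,h,k,n): cv2.imwrite(n,cv2.resize(im[y0:y0+h,x0:x0+w],None,fx=k,fy=k,interpolation=cv2.INTER_CUBIC))
c(t,240,135,120,90,6,"pics/c1.png");c(t,380,165,60,90,6,"pics/c2.png");c(s,230,180,130,95,6,"pics/c3.png");c(s,145,180,110,130,4,"pics/c4.png")
c(t,140,170,80,75,7,"pics/c5.png");c(t,300,235,60,50,8,"pics/c6.png")
E
```

```text
(no output)
```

View pics/c1.png

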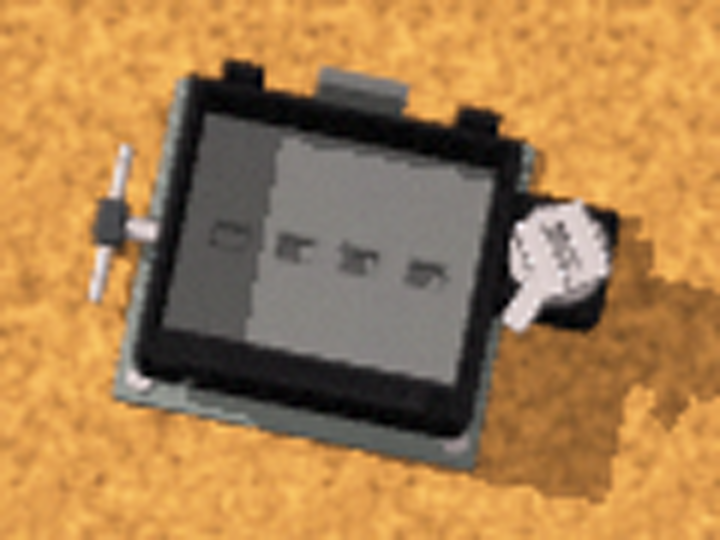

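View pics/c2.png

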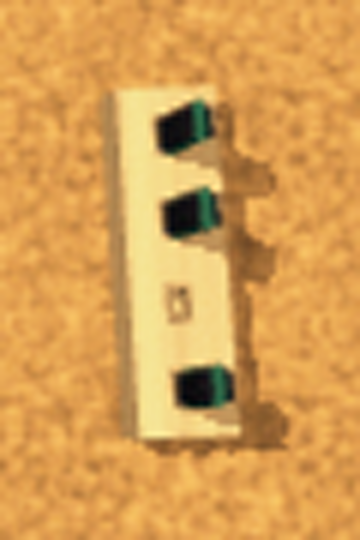

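View pics/c3.png

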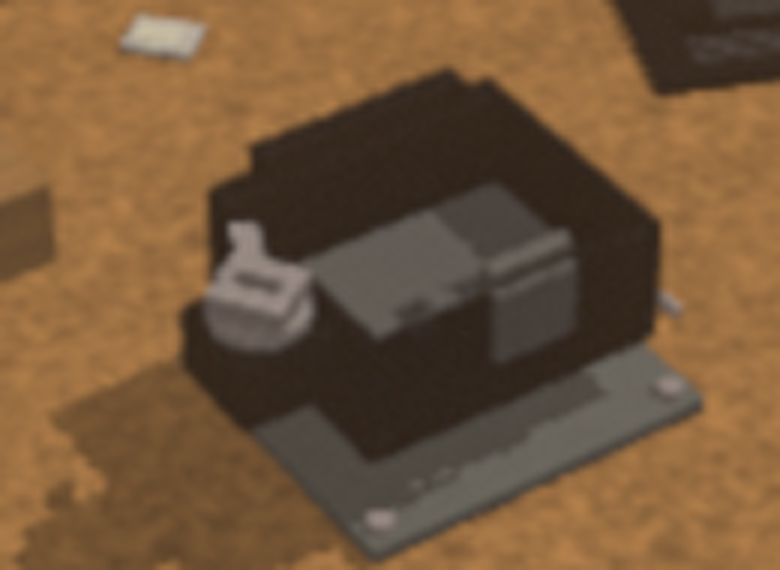

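View pics/c4.png

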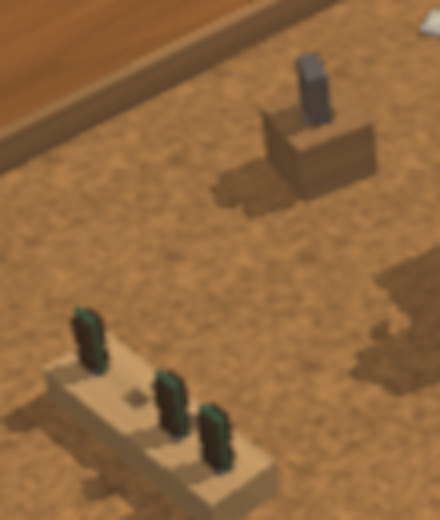

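View pics/c5.png

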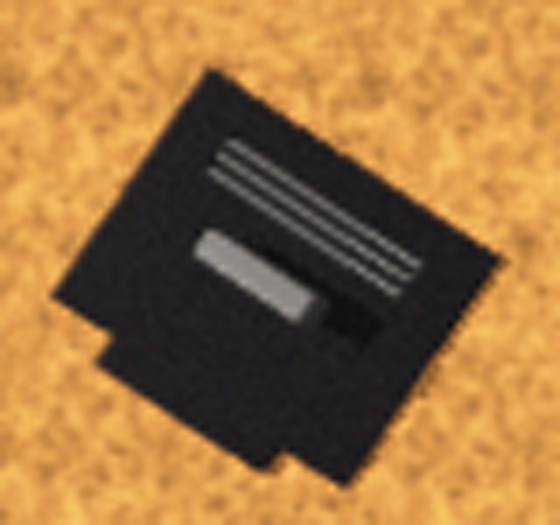

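View pics/c6.png

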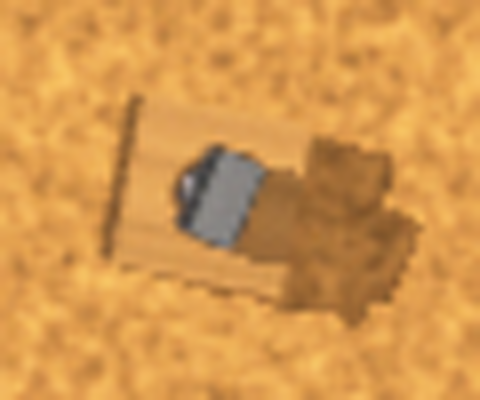

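```bash
cat > h.py <<'E'
from cell import *
import cv2,numpy as np
def ray(n,u,v):
    c=get_calibration(n);P=np.array(c["pose"]);K=np.array(c["intrinsics"])
    return P[:3,3],P[:3,:3]@np.linalg.solve(K,[u,v,1.])
def pl(n,u,v,z):
    o,d=ray(n,u,v);return (o+d*(z-o[2])/d[2])
def pj(n,p):
    c=get_calibration(n);P=np.array(c["pose"]);K=np.array(c["intrinsics"])
    q=K@(P[:3,:3].T@(np.array(p,float)-P[:3,3]));return q[:2]/q[2]
def tri(ut,us):
    A=[];b=[]
    for n,(u,v) in(("top",ut),("scene",us)):
        o,d=ray(n,u,v);d/=np.linalg.norm(d);M=np.eye(3)-np.outer(d,d);A.append(M);b.append(M@o)
    return np.linalg.lstsq(np.vstack(A),np.hstack(b),rcond=None)[0]
def shot(n,f,x0,y0,w,h,k):
    im=camera(n)[:,:,::-1];cv2.imwrite(f"pics/{f}_full.png",im)
    cv2.imwrite(f"pics/{f}.png",cv2.resize(im[y0:y0+h,x0:x0+w],None,fx=k,fy=k,interpolation=cv2.INTER_CUBIC));return im
E
python3 - <<'E'
from h import *
t=cv2.imread("pics/top0.png");g=cv2.cvtColor(t,cv2.COLOR_BGR2GRAY);hsv=cv2.cvtColor(t,cv2.COLOR_BGR2HSV)
def blobs(m,x0,y0,x1,y1,mn):
    mm=np.zeros_like(m);mm[y0:y1,x0:x1]=m[y0:y1,x0:x1]
    cs,_=cv2.findContours(mm,cv2.RETR_EXTERNAL,cv2.CHAIN_APPROX_NONE)
    return [c for c in cs if cv2.contourArea(c)>=mn]
# floor
sat=hsv[...,1]
fl=((sat<40)&(g>60)&(g<160)).astype(np.uint8)*255
for c in blobs(fl,262,148,325,205,300):
    r=cv2.minAreaRect(c);print("floor",r,[np.round(pl("top",*p,48)[:2],1).tolist() for p in cv2.boxPoints(r)])
# cover
bl=((g<60)).astype(np.uint8)*255
for c in blobs(bl,140,170,220,245,300):
    r=cv2.minAreaRect(c);print("cover",r,[np.round(pl("top",*p,4)[:2],1).tolist() for p in cv2.boxPoints(r)])
rb=((g>95)&(sat<60)).astype(np.uint8)*255
for c in blobs(rb,140,170,220,245,20):
    r=cv2.minAreaRect(c);print("rib",cv2.contourArea(c),r,pl("top",*r[0],28))
for c in blobs(rb,300,235,360,285,10):
    r=cv2.minAreaRect(c);print("drv",cv2.contourArea(c),r,pl("top",*r[0],80))
wh=((g>140)&(sat<60)).astype(np.uint8)*255
for c in blobs(wh,320,160,350,200,10):
    r=cv2.minAreaRect(c);print("knob",cv2.contourArea(c),r,pl("top",*r[0],100))
print(g[168:186,272:318])
E
```

```text
floor ((294.7383117675781, 176.0148162841797), (49.537071228027344, 36.4690055847168), 11.689369201660156) [[604.0, 45.8], [688.8, 29.2], [665.7, -84.9], [581.1, -67.2]]
cover ((177.8076934814453, 211.03846740722656), (49.645668029785156, 44.098663330078125), 33.690067291259766) [[543.5, 341.1], [633.7, 285.1], [566.6, 183.1], [477.6, 239.8]]
rib 59.5 ((175.6538543701172, 208.7692108154297), (17.47305679321289, 4.437601566314697), 33.690067291259766) [558.23814472 261.14400423  28.        ]
drv 51.5 ((327.8190002441406, 259.42242431640625), (5.777483940124512, 10.898435592651367), 23.198591232299805) [442.48341376 -91.23715875  80.        ]
knob 195.0 ((330.2647399902344, 178.05885314941406), (14.955816268920898, 21.24492835998535), 57.528804779052734) [621.00633565 -95.3424924  100.        ]
[[ 84  85  87  87  86  85  85  85  89  86  86  85  84 125 128 129 130 130
  129 129 130 132 128 129 130 129 129 129 128 129 128 129 127 131 128 130
  126 129 127 128 127 127 128 129 128 129]
 [ 83  84  86  85  84  84  85  87  88  84  86  85  88 123 127 131 129 130
  130 131 130 131 130 129 129 1
[... 2442 characters left out ...]
1 131 132
  131 129 130 129 134 131 130 133 133 132 129 130 131 130 132 129 131 118
  104  92  85 115 128 111 122 128 129 130]
 [ 84  86  88  87  87  87  87  87  85  88 126 133 130 130 133 130 133 129
  130 132 132 130 130 133 129 132 130 131 129 132 130 130 130 130 129 129
  128 125 126 126 122 120 127 130 129 131]
 [ 88  85  88  88  87  90  86  86  88  87 127 129 133 135 131 131 133 132
  130 131 131 130 132 132 132 129 133 133 130 133 127 128 128 130 129 128
  132 131 131 130 129 129 129 130 129 128]
 [ 87  86  88  89  88  88  89  87  85  89 128 133 132 129 131 132 131 130
  133 132 132 132 135 131 132 130 131 134 130 132 129 129 131 129 128 130
  129 131 129 130 131 130 128 131 130 130]]
```

```bash
python3 - <<'E'
from h import *
t=cv2.imread("pics/top0.png");g=cv2.cvtColor(t,cv2.COLOR_BGR2GRAY).astype(float)
K=4;G=cv2.resize(g,None,fx=K,fy=K,interpolation=cv2.INTER_LINEAR)
def px(c): return (c+.5)/K-.5
pts=[]
for (x0,x1,y0,y1,bg) in((273,283,169,179,86),(284.8,294,171,180,130),(295,305,173,183,130),(306,316,176,186,129)):
    w=G[int(y0*K):int(y1*K),int(x0*K):int(x1*K)]
    m=(abs(w-bg)>(5 if bg<100 else 7)).astype(np.uint8)
    m=cv2.morphologyEx(m,cv2.MORPH_OPEN,np.ones((3,3)))
    p=np.argwhere(m)[:,::-1].astype(np.float32)
    r=cv2.minAreaRect(p);M=cv2.moments(cv2.convexHull(p))
    c=np.array([M["m10"],M["m01"]])/M["m00"]+[int(x0*K),int(y0*K)]
    c=px(c);w3=pl("top",*c,48);pts.append(w3);print(np.round(c,2),np.round(w3,1),np.array(r[1])/K,r[2])
pts=np.array(pts)[:,:2]
i=np.array([3,2,1,0])-1.5
d=(pts*i[:,None]).sum(0)/(i**2).sum();print("mid",pts.mean(0),"pitch",np.linalg.norm(d),"yaw",np.arctan2(-d[0],d[1]))
a=np.arctan2(-d[0],d[1]);X=np.array([np.cos(a),np.sin(a)]);Y=np.array([-X[1],X[0]]);m=pts.mean(0)
# predicted features check in both views
def C(x,y,z): return np.r_[m+X*(x-52)+Y*y,z]
for n in("top","scene"):
    im=cv2.imread(f"pics/{n}0.png");im=cv2.resize(im,None,fx=K,fy=K,interpolation=cv2.INTER_CUBIC)
    def dr(pp,col):
        q=np.array([pj(n,p)*K+1.5 for p in pp]);cv2.polylines(im,[np.round(q).astype(int)],True,col,1)
    for k in range(4):
        y=(k-1.5)*26;dr([C(52+sx*5.75,y+sy*7.75,48) for sx,sy in((1,1),(1,-1),(-1,-1),(-1,1))],(0,255,0))
    dr([C(x,y,88) for x,y in((6,58),(98,58),(98,-58),(6,-58))],(0,0,255))
    dr([C(x,y,48) for x,y in((6,58),(98,58),(98,-58),(6,-58))],(255,0,255))
    dr([C(x,y,100) for x,y in((3.8,42),(3.8,-42),(-6,-42),(-6,42))],(255,255,0))
    dr([C(x,y,88) for x,y in((-7,64),(111,64),(111,-64),(-7,-64))],(0,255,255))
    x0,y0,w,h=(250,140,110,85) if n=="top" else(230,180,130,100)
    cv2.imwrite(f"pics/ov_{n}.png",cv2.resize(im[y0*K:(y0+h)*K,x0*K:(x0+w)*K],None,fx=1.5,fy=1.5))
E
```

```text
[277.92 173.79] [639.7  20.1  48. ] [7.43905401 5.46626616] 9.462321281433105
[288.54 175.72] [635.3  -4.8  48. ] [7.52125406 5.91836357] 9.462321281433105
[299.13 177.77] [630.6 -29.5  48. ] [8.15782166 6.11463737] 17.35402488708496
[310.57 180.28] [624.8 -56.3  48. ] [8.04879951 5.55433607] 3.8140745162963867
mid [632.6035128  -17.62176459] pitch 25.875740823361927 yaw -0.19189017800802044
```

View pics/ov_top.png

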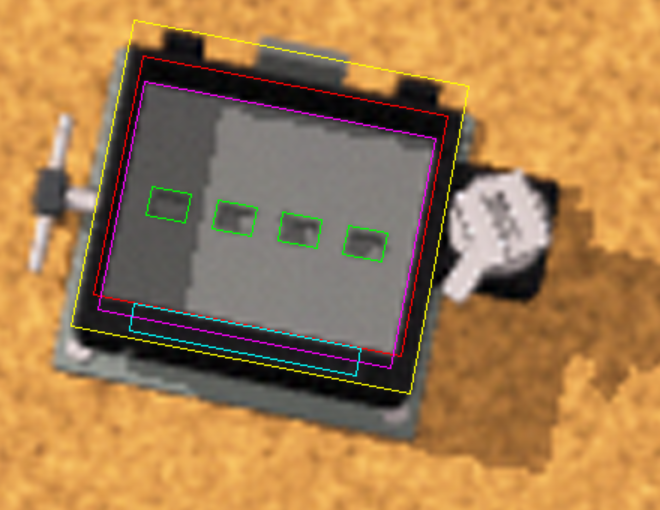

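View pics/ov_scene.png

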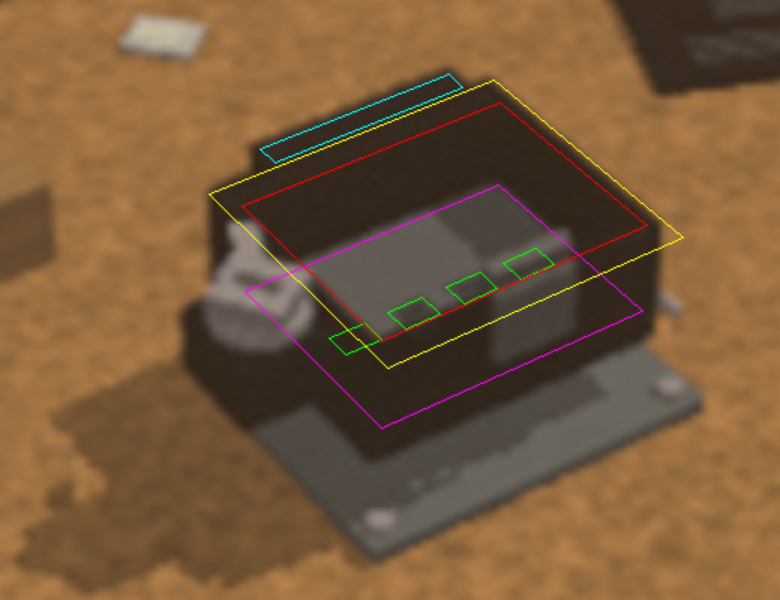

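```bash
python3 - <<'E'
import cv2,numpy as np
t=cv2.imread("pics/top0.png");s=cv2.imread("pics/scene0.png")
a=cv2.resize(t[178:240,395:430],None,fx=9,fy=9,interpolation=cv2.INTER_NEAREST)
b=cv2.resize(s[250:312,152:216],None,fx=9,fy=9,interpolation=cv2.INTER_NEAREST)[:558]
cv2.imwrite("pics/z1.png",np.hstack([cv2.resize(a,(315,558)),b[:, :480]]))
E
```

```text
(no output)
```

View pics/z1.png

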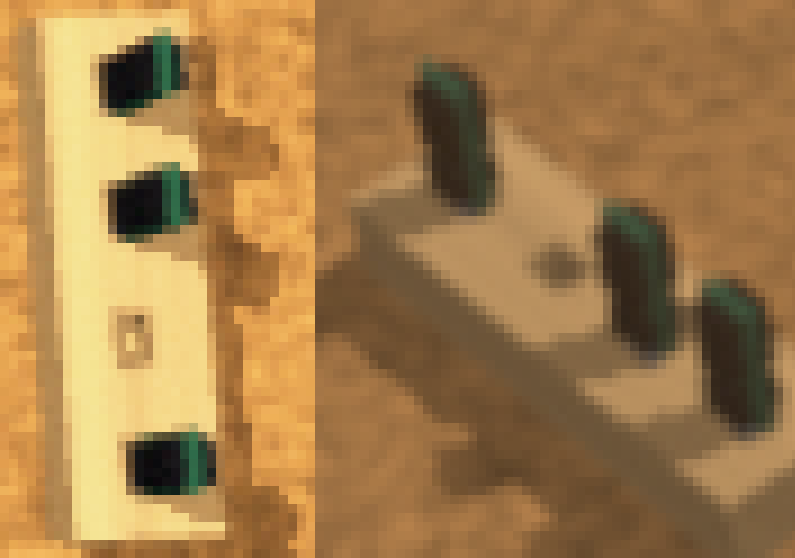

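```bash
cat > rack.py <<'E'
from h import *
t=cv2.imread("pics/top0.png").astype(int)
b,g,r=t[...,0],t[...,1],t[...,2]
m=((b>115)&(r>200)).astype(np.uint8);m[:,:395]=0;m[:170]=0;m[245:]=0;m[:,430:]=0
m[:170]=0
m=cv2.morphologyEx(m,cv2.MORPH_OPEN,np.ones((2,2)))
cs,_=cv2.findContours(m,cv2.RETR_EXTERNAL,cv2.CHAIN_APPROX_NONE);c=max(cs,key=cv2.contourArea)
hull=cv2.convexHull(c)
R=cv2.minAreaRect(c);print(R)
bp=[pl("top",*p,26)[:2] for p in cv2.boxPoints(R)]
print(np.round(bp,1).tolist(),[np.linalg.norm(bp[i]-bp[i-1]) for i in range(4)],"c",np.mean(bp,0))
hs=cv2.cvtColor(t.astype(np.uint8),cv2.COLOR_BGR2HSV)
gm=((g-r>15)&(g-b>5)).astype(np.uint8);gm[:,:395]=0
cs,_=cv2.findContours(gm,cv2.RETR_EXTERNAL,cv2.CHAIN_APPROX_NONE)
for c in cs:
    if cv2.contourArea(c)>3:
        rr=cv2.minAreaRect(c);M=np.argwhere(cv2.drawContours(np.zeros_like(gm),[c],-1,1,-1))[:,::-1].mean(0);print("green",cv2.boundingRect(c),M,np.round(pl("top",*M,62),1),rr[1],rr[2])
E
python3 rack.py
```

```text
((410.06341552734375, 209.38832092285156), (57.923851013183594, 16.315574645996094), 85.91438293457031)
[[628.0, -273.3], [631.1, -312.7], [492.3, -318.5], [489.4, -279.6]] [np.float64(138.73517262391016), np.float64(39.58459750944272), np.float64(138.89110687286546), np.float64(39.01679462202141)] c [ 560.23776783 -296.01835345]
green (412, 226, 6, 7) [415.52380952 229.38095238] [ 510.5 -294.7   62. ] (4.0249223709106445, 7.155416965484619) 26.56505012512207
green (411, 196, 5, 8) [413.7 199.8] [ 578.4 -292.5   62. ] (3.4785051345825195, 7.589465618133545) 18.43494987487793
green (409, 182, 6, 8) [412.42857143 185.61904762] [ 611.4 -290.5   62. ] (3.807887077331543, 8.009693145751953) 23.198591232299805
```

```bash
python3 - <<'E'
from h import *
print(pl("top",409.3,215.3,26))
K=9
P=[(611,-293,0.05),(577.5,-294,.05),(510,-297,.05)]
ims=[]
for n,(x0,y0,w,h) in(("top",(395,178,35,62)),("scene",(152,250,60,62))):
    im=cv2.imread(f"pics/{n}0.png");im=cv2.resize(im[y0:y0+h,x0:x0+w],None,fx=K,fy=K,interpolation=cv2.INTER_NEAREST)
    def q(p): return tuple(int(v) for v in np.round((pj(n,p)-[x0,y0]+.5)*K))
    for x,y,a in P:
        u=np.array([np.cos(a),np.sin(a)]);v=np.array([-u[1],u[0]])
        for z in(62,26):
            cor=[np.r_[np.array([x,y])+u*8*sx+v*6*sy,z] for sx,sy in((1,1),(1,-1),(-1,-1),(-1,1))]
            cv2.polylines(im,[np.array([q(c) for c in cor])],True,(0,0,255) if z==62 else (255,255,0),1)
    cor=[np.r_[np.array([560.2,-296])+np.array([np.cos(.05),np.sin(.05)])*70*sx+np.array([-np.sin(.05),np.cos(.05)])*20*sy,26] for sx,sy in((1,1),(1,-1),(-1,-1),(-1,1))]
    cv2.polylines(im,[np.array([q(c) for c in cor])],True,(255,0,255),1)
    ims.append(im)
cv2.imwrite("pics/z2.png",cv2.resize(np.hstack(ims),(799,522)))
E
```

```text
[ 545.55832474 -293.80318188   26.        ]
```

View pics/z2.png

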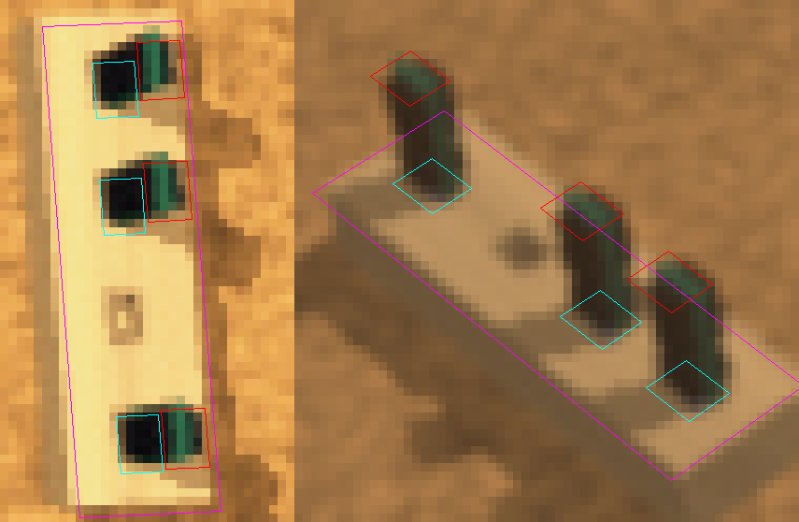

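The overlays agree in both views: casing mid-row at (632.6, -17.6), yaw -0.192; sticks near (612.5,-291), (579,-293), (511,-296.5). Moving toward the rack.

Emit:
{"api": "carry_out", "payload": {
  "series": [
    {"delta_pos": [240, -412, 0], "turn": [0, 0, -1.45], "hand": 0.45},
    {"delta_pos": [240, -412, 0], "turn": [0, 0, -1.45], "hand": 0.45},
    {"delta_pos": [240, -412, 0], "turn": [0, 0, -1.45], "hand": 0.45},
    {"delta_pos": [240, -412, 0], "turn": [0, 0, -1.45], "hand": 0.45},
    {"delta_pos": [240, -412, 0], "turn": [0, 0, -1.45], "hand": 0.45},
    {"delta_pos": [240, -412, 0], "turn": [0, 0, -1.45], "hand": 0.45},
    {"delta_pos": [240, -412, 0], "turn": [0, 0, -1.45], "hand": 0.45},
    {"delta_pos": [240, -412, 0], "turn": [0, 0, -1.45], "hand": 0.45}
  ],
  "squeeze": 20
}}

```text
clock: 1.1
eef_pos: [372.9, 119.6, 205.4]
eef_rot: [3.141, 0.0, 1.442]
wrist_force: [-0.0, 0.6, -0.2]
finger_gap: 42.4
```

Emit:
{"api": "carry_out", "payload": {
  "series": [
    {"delta_pos": [240, -413, 0], "turn": [0, 0, -1.49], "hand": 0.42},
    {"delta_pos": [240, -413, 0], "turn": [0, 0, -1.49], "hand": 0.42},
    {"delta_pos": [240, -413, 0], "turn": [0, 0, -1.49], "hand": 0.42},
    {"delta_pos": [240, -413, 0], "turn": [0, 0, -1.49], "hand": 0.42},
    {"delta_pos": [240, -413, 0], "turn": [0, 0, -1.49], "hand": 0.42},
    {"delta_pos": [240, -413, 0], "turn": [0, 0, -1.49], "hand": 0.42},
    {"delta_pos": [240, -413, 0], "turn": [0, 0, -1.49], "hand": 0.42},
    {"delta_pos": [240, -413, 0], "turn": [0, 0, -1.49], "hand": 0.42}
  ]
}}

```text
clock: 2.1
eef_pos: [612.6, -293.5, 204.4]
eef_rot: [-3.141, 0.001, -0.048]
wrist_force: [-0.2, 1.6, 0.3]
finger_gap: 39.5
```

Emit:
{"api": "carry_out", "payload": {
  "series": [
    {"delta_pos": [0, 0, -60], "turn": [0, 0, -0.04], "hand": 0.42},
    {"delta_pos": [0, 0, -95], "turn": [0, 0, -0.04], "hand": 0.42},
    {"delta_pos": [0, 0, -95], "turn": [0, 0, -0.04], "hand": 0.42}
  ]
}}

```text
clock: 2.48
eef_pos: [610.9, -290.5, 107.4]
eef_rot: [-3.139, 0.005, -0.081]
wrist_force: [0.6, -0.5, 1.0]
finger_gap: 39.5
```

```bash
python3 - <<'E'
from h import *
s=read_state();print(s["eef_pos"],s["eef_rot"],s["finger_gap"],s["joints"])
a=shot("top","t1",370,150,80,90,6);b=shot("scene","s1",110,200,130,120,5)
E
```

```text
[ 610.94943158 -290.52486287  107.40232954] [-3.13925136  0.00526225 -0.08122095] 39.54352433968945 [-4.98012751e-01  6.70105146e-01  1.21110802e+00  1.10707349e-05
  1.26613906e+00  1.15400733e+00]
```

View pics/t1.png

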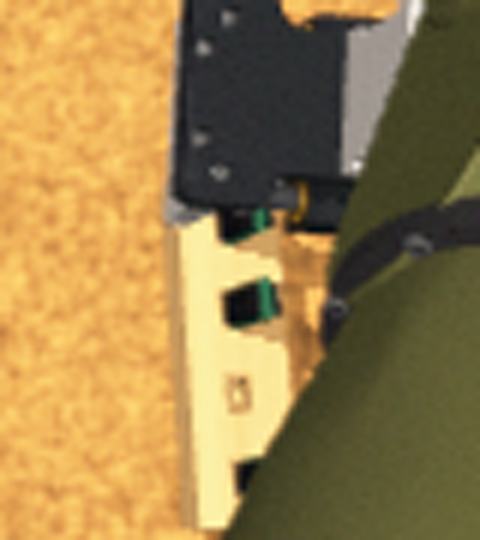

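View pics/s1.png

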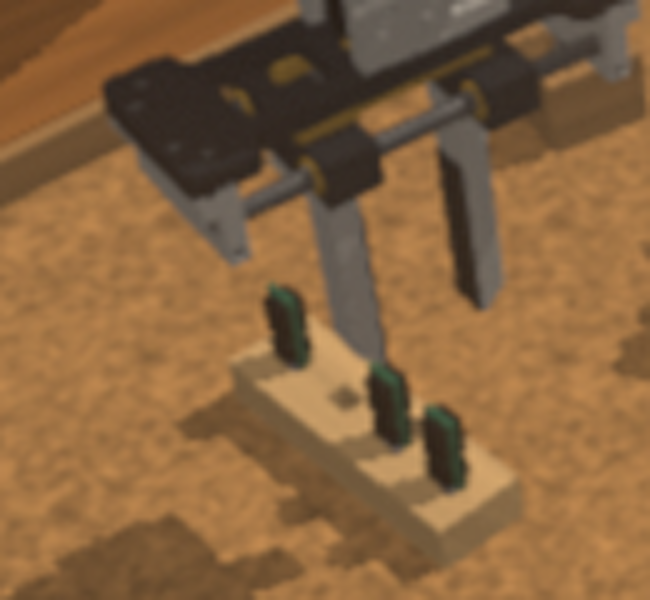

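```bash
python3 - <<'E'
from h import *
s=read_state();p=s["eef_pos"];print(p)
for d in (-20,-30,0,20,30):print(d,pj("scene",p+np.array([0.08*d,d,0])), (pj("scene",p+np.array([0.08*d,d,0]))-[110,200])*5)
print((pj("scene",[612.5,-291,62])-[110,200])*5)
E
```

```text
[ 612.73909767 -291.32979896  111.94055712]
-20 [185.05800934 268.86792016] [375.29004672 344.33960079]
-30 [180.35014005 271.30791521] [351.75070026 356.53957605]
0 [194.32691183 264.06403229] [421.63455913 320.32016144]
20 [203.40506909 259.35900387] [467.02534545 296.79501935]
30 [207.87444886 257.0426132 ] [489.37224429 285.21306599]
[437.04739022 413.95454478]
```

Emit:
{"api": "carry_out", "payload": {
  "series": [
    {"delta_pos": [0, 0, -45], "turn": [0, 0, 0], "hand": 0.42},
    {"delta_pos": [0, 0, -80.5], "turn": [0, 0, 0], "hand": 0.42},
    {"delta_pos": [0, 0, -80.5], "turn": [0, 0, 0], "hand": 0.42},
    {"delta_pos": [0, 0, -80.5], "turn": [0, 0, 0], "hand": 0.42},
    {"delta_pos": [0, 0, -80.5], "turn": [0, 0, 0], "hand": 0.05},
    {"delta_pos": [0, 0, -80.5], "turn": [0, 0, 0], "hand": 0.05},
    {"delta_pos": [0, 0, -80.5], "turn": [0, 0, 0], "hand": 0.05},
    {"delta_pos": [0, 0, -80.5], "turn": [0, 0, 0], "hand": 0.05}
  ]
}}

```text
clock: 3.58
eef_pos: [612.4, -291.2, 30.4]
eef_rot: [3.141, -0.0, -0.081]
wrist_force: [-1.0, -0.2, 3.4]
finger_gap: 12.0
```

Emit:
{"api": "carry_out", "payload": {
  "series": [
    {"delta_pos": [0, 0, 30], "turn": [0, 0, 0], "hand": 0.05},
    {"delta_pos": [0, 0, 80], "turn": [0, 0, 0], "hand": 0.05},
    {"delta_pos": [0, 0, 120], "turn": [0, 0, 0], "hand": 0.05},
    {"delta_pos": [0, 0, 120], "turn": [0, 0, 0], "hand": 0.05}
  ]
}}

```text
clock: 4.08
eef_pos: [613.3, -291.7, 153.6]
eef_rot: [3.139, -0.005, -0.081]
wrist_force: [-0.2, 0.2, -0.7]
finger_gap: 12.3
```

```bash
python3 - <<'E'
from h import *
s=read_state();print(s["eef_pos"],s["eef_rot"],s["finger_gap"])
b=shot("scene","s2",110,150,130,120,5)
E
```

```text
[ 613.3417383  -291.73543054  153.58963555] [ 3.13924514 -0.00530628 -0.08117868] 12.323635885987397
```

View pics/s2.png

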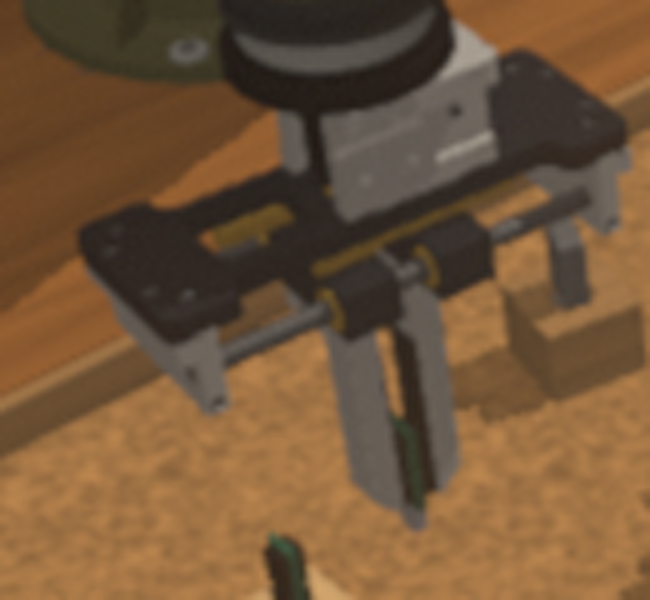

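Emit:
{"api": "carry_out", "payload": {
  "series": [
    {"delta_pos": [12.8, 235.5, 0], "turn": [0, 0, 1.46], "hand": 0.05},
    {"delta_pos": [12.8, 235.5, 0], "turn": [0, 0, 1.46], "hand": 0.05},
    {"delta_pos": [12.8, 235.5, 0], "turn": [0, 0, 1.46], "hand": 0.05},
    {"delta_pos": [12.8, 235.5, 0], "turn": [0, 0, 1.46], "hand": 0.05},
    {"delta_pos": [12.8, 235.5, 0], "turn": [0, 0, 1.46], "hand": 0.05},
    {"delta_pos": [12.8, 235.5, 0], "turn": [0, 0, 1.46], "hand": 0.05},
    {"delta_pos": [12.8, 235.5, 0], "turn": [0, 0, 1.46], "hand": 0.05},
    {"delta_pos": [12.8, 235.5, 0], "turn": [0, 0, 1.46], "hand": 0.05}
  ]
}}

```text
clock: 5.12
eef_pos: [624.3, -55.5, 147.9]
eef_rot: [-3.139, 0.0, 1.384]
wrist_force: [-0.1, -0.3, 1.0]
finger_gap: 11.8
```

Emit:
{"api": "carry_out", "payload": {
  "series": [
    {"delta_pos": [0, 0, -40], "turn": [0, 0, 0], "hand": 0.05},
    {"delta_pos": [0, 0, -70], "turn": [0, 0, 0], "hand": 0.05},
    {"delta_pos": [0, 0, -70], "turn": [0, 0, 0], "hand": 0.05}
  ]
}}

```text
clock: 5.5
eef_pos: [623.1, -55.4, 76.4]
eef_rot: [-3.135, 0.0, 1.379]
wrist_force: [-0.1, -0.1, 0.8]
finger_gap: 11.8
```

```bash
python3 - <<'E'
from h import *
s=read_state();print(s["eef_pos"],s["eef_rot"],s["finger_gap"],s["wrist_force"])
b=shot("scene","s3",230,130,130,120,5)
s=read_state();print(s["eef_pos"],s["eef_rot"],s["finger_gap"],s["wrist_force"])
E
```

```text
[623.13365116 -55.37403527  76.38517588] [-3.13506163e+00  3.06013349e-04  1.37876257e+00] 11.835923202384338 [-0.11892553 -0.14683458  0.8223504 ]
[624.2731755  -55.54825757  78.64274432] [-3.13854166e+00  1.52882027e-04  1.37879632e+00] 12.049588766317523 [-0.14433936 -0.44077234  1.10541836]
```

View pics/s3.png

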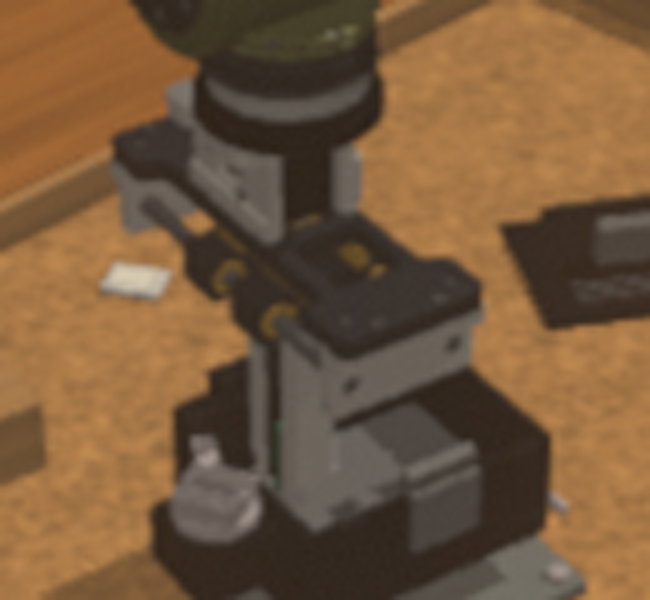

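Emit:
{"api": "carry_out", "payload": {
  "series": [
    {"delta_pos": [0.5, 0, -5], "turn": [0, 0, 0], "hand": 0.05},
    {"delta_pos": [0.5, 0, -10], "turn": [0, 0, 0], "hand": 0.05},
    {"delta_pos": [0.5, 0, -14], "turn": [0, 0, 0], "hand": 0.05},
    {"delta_pos": [0.5, 0, -18], "turn": [0, 0, 0], "hand": 0.05},
    {"delta_pos": [0.5, 0, -22], "turn": [0, 0, 0], "hand": 0.05},
    {"delta_pos": [0.5, 0, -26], "turn": [0, 0, 0], "hand": 0.05},
    {"delta_pos": [0.5, 0, -28.5], "turn": [0, 0, 0], "hand": 0.05},
    {"delta_pos": [0.5, 0, -28.5], "turn": [0, 0, 0], "hand": 0.05}
  ]
}}

```text
clock: 6.55
eef_pos: [625.0, -55.5, 52.3]
eef_rot: [-3.14, 0.0, 1.379]
wrist_force: [-10.7, 1.6, 12.0]
finger_gap: 11.5
```

Emit:
{"api": "carry_out", "payload": {
  "series": [
    {"delta_pos": [-1, 0, 1], "turn": [0, 0, 0], "hand": 0.05},
    {"delta_pos": [-1, 0, 0.5], "turn": [0, 0, 0], "hand": 0.05},
    {"delta_pos": [-1, 0, 0], "turn": [0, 0, 0], "hand": 0.05}
  ]
}}

```text
clock: 6.92
eef_pos: [624.8, -55.7, 52.3]
eef_rot: [3.141, 0.0, 1.379]
wrist_force: [-5.6, 1.0, 13.4]
finger_gap: 11.8
```

Emit:
{"api": "carry_out", "payload": {
  "series": [
    {"delta_pos": [-1, 0, 0], "turn": [0, 0, 0], "hand": 0.36},
    {"delta_pos": [-1, 0, 0], "turn": [0, 0, 0], "hand": 0.36},
    {"delta_pos": [-1, 0, 0], "turn": [0, 0, 0], "hand": 0.36},
    {"delta_pos": [-1, 0, 20], "turn": [0, 0, 0], "hand": 0.36},
    {"delta_pos": [-1, 0, 60], "turn": [0, 0, 0], "hand": 0.36},
    {"delta_pos": [-1, 0, 110], "turn": [0, 0, 0], "hand": 0.36},
    {"delta_pos": [-1, 0, 110], "turn": [0, 0, 0], "hand": 0.36}
  ]
}}

```text
clock: 7.8
eef_pos: [625.3, -55.9, 167.2]
eef_rot: [3.133, -0.0, 1.379]
wrist_force: [0.3, 0.3, 0.2]
finger_gap: 33.8
```

```bash
python3 - <<'E'
from h import *
s=read_state();print(s["eef_pos"],s["eef_rot"],s["finger_gap"],s["wrist_force"])
b=shot("scene","s4",230,130,130,120,5)
E
```

```text
[625.27676594 -55.8648126  167.21005978] [ 3.13322997e+00 -3.83735771e-04  1.37883617e+00] 33.82348899224176 [0.33366804 0.33437602 0.24139188]
```

View pics/s4.png

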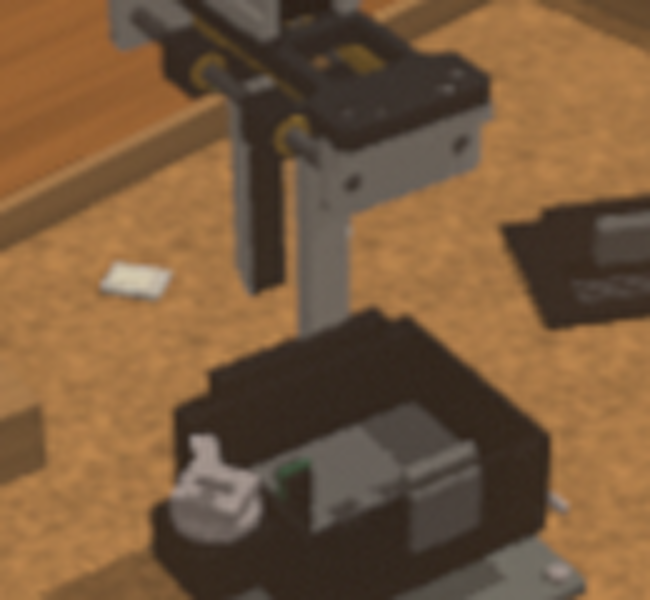

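Emit:
{"api": "carry_out", "payload": {
  "series": [
    {"delta_pos": [-45, -237.5, 0], "turn": [0, 0, -1.42], "hand": 0.42},
    {"delta_pos": [-45, -237.5, 0], "turn": [0, 0, -1.42], "hand": 0.42},
    {"delta_pos": [-45, -237.5, 0], "turn": [0, 0, -1.42], "hand": 0.42},
    {"delta_pos": [-45, -237.5, 0], "turn": [0, 0, -1.42], "hand": 0.42},
    {"delta_pos": [-45, -237.5, 0], "turn": [0, 0, -1.42], "hand": 0.42},
    {"delta_pos": [-45, -237.5, 0], "turn": [0, 0, -1.42], "hand": 0.42},
    {"delta_pos": [-45, -237.5, -30], "turn": [0, 0, -1.42], "hand": 0.42},
    {"delta_pos": [-45, -237.5, -60], "turn": [0, 0, -1.42], "hand": 0.42}
  ]
}}

```text
clock: 8.85
eef_pos: [578.1, -293.0, 100.1]
eef_rot: [-3.141, 0.001, -0.046]
wrist_force: [0.3, 0.2, -0.6]
finger_gap: 39.7
```

Emit:
{"api": "carry_out", "payload": {
  "series": [
    {"delta_pos": [0, 0, 0], "turn": [0, 0, 0], "hand": 0.42},
    {"delta_pos": [0, 0, 0], "turn": [0, 0, 0], "hand": 0.42}
  ]
}}

```text
clock: 9.1
eef_pos: [578.9, -293.3, 102.5]
eef_rot: [3.141, -0.001, -0.039]
wrist_force: [-0.1, 0.4, 1.1]
finger_gap: 39.9
```

Emit:
{"api": "carry_out", "payload": {
  "series": [
    {"delta_pos": [0, 0, -45], "turn": [0, 0, 0], "hand": 0.42},
    {"delta_pos": [0, 0, -71.5], "turn": [0, 0, 0], "hand": 0.42},
    {"delta_pos": [0, 0, -71.5], "turn": [0, 0, 0], "hand": 0.42},
    {"delta_pos": [0, 0, -71.5], "turn": [0, 0, 0], "hand": 0.42},
    {"delta_pos": [0, 0, -71.5], "turn": [0, 0, 0], "hand": 0.05},
    {"delta_pos": [0, 0, -71.5], "turn": [0, 0, 0], "hand": 0.05},
    {"delta_pos": [0, 0, -71.5], "turn": [0, 0, 0], "hand": 0.05},
    {"delta_pos": [0, 0, -71.5], "turn": [0, 0, 0], "hand": 0.05}
  ]
}}

```text
clock: 10.1
eef_pos: [578.6, -293.2, 30.3]
eef_rot: [3.141, -0.0, -0.041]
wrist_force: [0.3, 0.9, 3.2]
finger_gap: 11.8
```

Emit:
{"api": "carry_out", "payload": {
  "series": [
    {"delta_pos": [0, 0, 30], "turn": [0, 0, 0], "hand": 0.05},
    {"delta_pos": [0, 0, 80], "turn": [0, 0, 0], "hand": 0.05},
    {"delta_pos": [0, 0, 120], "turn": [0, 0, 0], "hand": 0.05},
    {"delta_pos": [0, 0, 120], "turn": [0, 0, 0], "hand": 0.05}
  ]
}}

```text
clock: 10.6
eef_pos: [579.6, -293.8, 153.4]
eef_rot: [3.139, -0.005, -0.041]
wrist_force: [0.5, -0.6, -0.7]
finger_gap: 11.6
```

Emit:
{"api": "carry_out", "payload": {
  "series": [
    {"delta_pos": [50, 263, 0], "turn": [0, 0, 1.42], "hand": 0.05},
    {"delta_pos": [50, 263, 0], "turn": [0, 0, 1.42], "hand": 0.05},
    {"delta_pos": [50, 263, 0], "turn": [0, 0, 1.42], "hand": 0.05},
    {"delta_pos": [50, 263, 0], "turn": [0, 0, 1.42], "hand": 0.05},
    {"delta_pos": [50, 263, 0], "turn": [0, 0, 1.42], "hand": 0.05},
    {"delta_pos": [50, 263, 0], "turn": [0, 0, 1.42], "hand": 0.05},
    {"delta_pos": [50, 263, 0], "turn": [0, 0, 1.42], "hand": 0.05},
    {"delta_pos": [50, 263, 0], "turn": [0, 0, 1.42], "hand": 0.05}
  ]
}}

```text
clock: 11.6
eef_pos: [628.0, -30.0, 148.4]
eef_rot: [-3.139, 0.0, 1.384]
wrist_force: [-0.3, 0.4, -0.1]
finger_gap: 11.7
```

Emit:
{"api": "carry_out", "payload": {
  "series": [
    {"delta_pos": [0, 0, -40], "turn": [0, 0, 0], "hand": 0.05},
    {"delta_pos": [0, 0, -70], "turn": [0, 0, 0], "hand": 0.05},
    {"delta_pos": [0, 0, -70], "turn": [0, 0, 0], "hand": 0.05},
    {"delta_pos": [0, 0, -70], "turn": [0, 0, 0], "hand": 0.05}
  ]
}}

```text
clock: 12.1
eef_pos: [628.9, -30.2, 80.7]
eef_rot: [3.141, -0.0, 1.379]
wrist_force: [-0.0, -0.3, -0.2]
finger_gap: 12.1
```

Emit:
{"api": "carry_out", "payload": {
  "series": [
    {"delta_pos": [-0.5, 0, -5], "turn": [0, 0, 0], "hand": 0.05},
    {"delta_pos": [-0.5, 0, -10], "turn": [0, 0, 0], "hand": 0.05},
    {"delta_pos": [-0.5, 0, -14], "turn": [0, 0, 0], "hand": 0.05},
    {"delta_pos": [-0.5, 0, -18], "turn": [0, 0, 0], "hand": 0.05},
    {"delta_pos": [-0.5, 0, -22], "turn": [0, 0, 0], "hand": 0.05},
    {"delta_pos": [-0.5, 0, -26], "turn": [0, 0, 0], "hand": 0.05},
    {"delta_pos": [-0.5, 0, -28.5], "turn": [0, 0, 0], "hand": 0.05},
    {"delta_pos": [-0.5, 0, -28.5], "turn": [0, 0, 0], "hand": 0.05}
  ]
}}

```text
clock: 13.1
eef_pos: [628.0, -30.2, 52.3]
eef_rot: [3.142, 0.0, 1.379]
wrist_force: [-6.1, 0.3, 8.4]
finger_gap: 12.1
```

Emit:
{"api": "carry_out", "payload": {
  "series": [
    {"delta_pos": [-1, 0, 0.7], "turn": [0, 0, 0], "hand": 0.05},
    {"delta_pos": [-2, 0, 0.7], "turn": [0, 0, 0], "hand": 0.05},
    {"delta_pos": [-2, 0, 0.7], "turn": [0, 0, 0], "hand": 0.05}
  ]
}}

```text
clock: 13.48
eef_pos: [627.2, -30.2, 52.4]
eef_rot: [3.138, -0.0, 1.379]
wrist_force: [8.4, 0.2, -2.8]
finger_gap: 12.0
```

Emit:
{"api": "carry_out", "payload": {
  "series": [
    {"delta_pos": [-1, 0, 0], "turn": [0, 0, 0], "hand": 0.05},
    {"delta_pos": [-2, 0, 0], "turn": [0, 0, 0], "hand": 0.05},
    {"delta_pos": [-2, 0, 0], "turn": [0, 0, 0], "hand": 0.05}
  ]
}}

```text
clock: 13.85
eef_pos: [626.7, -30.2, 52.6]
eef_rot: [3.134, -0.001, 1.379]
wrist_force: [18.6, 0.0, -10.4]
finger_gap: 12.2
```

Emit:
{"api": "carry_out", "payload": {
  "series": [
    {"delta_pos": [3, 0, -0.7], "turn": [0, 0, 0], "hand": 0.05},
    {"delta_pos": [3, 0, -0.7], "turn": [0, 0, 0], "hand": 0.05},
    {"delta_pos": [3, 0, -0.7], "turn": [0, 0, 0], "hand": 0.05}
  ]
}}

```text
clock: 14.22
eef_pos: [627.4, -30.2, 52.3]
eef_rot: [3.141, -0.0, 1.379]
wrist_force: [-1.6, -0.4, 7.7]
finger_gap: 12.0
```

Emit:
{"api": "carry_out", "payload": {
  "series": [
    {"delta_pos": [0, 0, 0], "turn": [0, 0, 0], "hand": 0.36},
    {"delta_pos": [0, 0, 0], "turn": [0, 0, 0], "hand": 0.36},
    {"delta_pos": [0, 0, 0], "turn": [0, 0, 0], "hand": 0.36},
    {"delta_pos": [0, 0, 20], "turn": [0, 0, 0], "hand": 0.36},
    {"delta_pos": [0, 0, 60], "turn": [0, 0, 0], "hand": 0.36},
    {"delta_pos": [0, 0, 110], "turn": [0, 0, 0], "hand": 0.36},
    {"delta_pos": [0, 0, 110], "turn": [0, 0, 0], "hand": 0.36}
  ]
}}

```text
clock: 15.1
eef_pos: [628.7, -30.3, 167.2]
eef_rot: [3.133, -0.001, 1.379]
wrist_force: [-0.1, 0.3, -1.6]
finger_gap: 33.7
```

Emit:
{"api": "carry_out", "payload": {
  "series": [
    {"delta_pos": [-116, -266.5, 0], "turn": [0, 0, -1.34], "hand": 0.42},
    {"delta_pos": [-116, -266.5, 0], "turn": [0, 0, -1.34], "hand": 0.42},
    {"delta_pos": [-116, -266.5, 0], "turn": [0, 0, -1.34], "hand": 0.42},
    {"delta_pos": [-116, -266.5, 0], "turn": [0, 0, -1.34], "hand": 0.42},
    {"delta_pos": [-116, -266.5, 0], "turn": [0, 0, -1.34], "hand": 0.42},
    {"delta_pos": [-116, -266.5, 0], "turn": [0, 0, -1.34], "hand": 0.42},
    {"delta_pos": [-116, -266.5, -30], "turn": [0, 0, -1.34], "hand": 0.42},
    {"delta_pos": [-116, -266.5, -60], "turn": [0, 0, -1.34], "hand": 0.42}
  ]
}}

```text
clock: 16.1
eef_pos: [510.9, -296.7, 101.0]
eef_rot: [3.141, -0.0, 0.035]
wrist_force: [0.3, 0.1, 0.3]
finger_gap: 39.3
```

Emit:
{"api": "carry_out", "payload": {
  "series": [
    {"delta_pos": [0, 0, 0], "turn": [0, 0, 0], "hand": 0.42},
    {"delta_pos": [0, 0, 0], "turn": [0, 0, 0], "hand": 0.42}
  ]
}}

```text
clock: 16.35
eef_pos: [511.4, -296.9, 102.8]
eef_rot: [3.141, -0.001, 0.04]
wrist_force: [0.4, 0.3, 0.1]
finger_gap: 39.6
```

```bash
python3 - <<'E'
from h import *
a=shot("top","t5",240,135,120,90,6);b=shot("scene","s5",110,200,130,120,5)
s=read_state();print(s["eef_pos"],s["eef_rot"])
E
```

```text
[ 511.55756645 -296.95712416  102.95667814] [ 3.14037324e+00 -1.67050006e-03  3.93843574e-02]
```

View pics/t5.png

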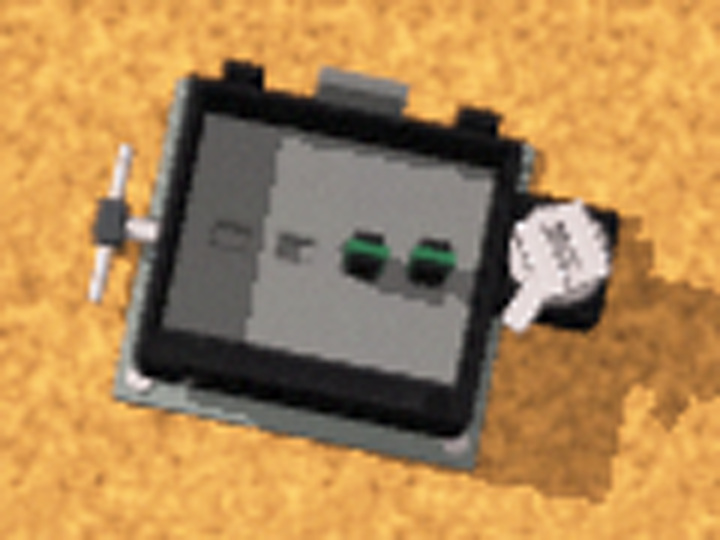

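View pics/s5.png

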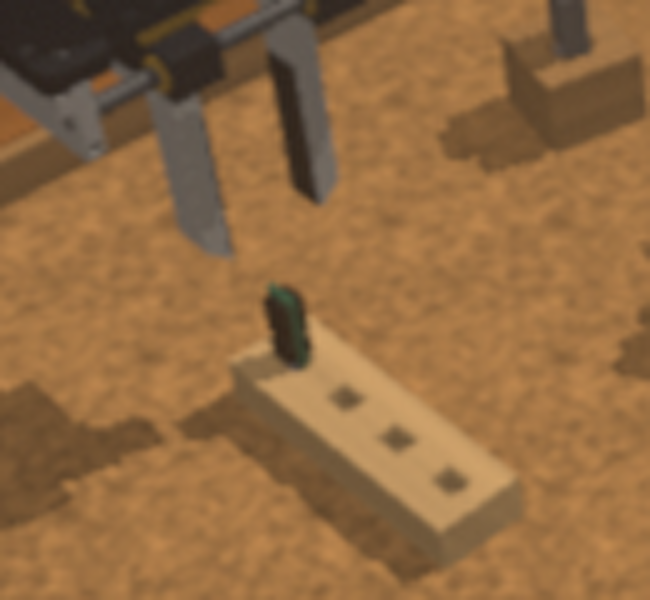

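Emit:
{"api": "carry_out", "payload": {
  "series": [
    {"delta_pos": [0, 0, -45], "turn": [0, 0, 0], "hand": 0.42},
    {"delta_pos": [0, 0, -71.5], "turn": [0, 0, 0], "hand": 0.42},
    {"delta_pos": [0, 0, -71.5], "turn": [0, 0, 0], "hand": 0.42},
    {"delta_pos": [0, 0, -71.5], "turn": [0, 0, 0], "hand": 0.42},
    {"delta_pos": [0, 0, -71.5], "turn": [0, 0, 0], "hand": 0.05},
    {"delta_pos": [0, 0, -71.5], "turn": [0, 0, 0], "hand": 0.05},
    {"delta_pos": [0, 0, -71.5], "turn": [0, 0, 0], "hand": 0.05},
    {"delta_pos": [0, 0, -71.5], "turn": [0, 0, 0], "hand": 0.05}
  ]
}}

```text
clock: 17.45
eef_pos: [511.2, -296.7, 30.3]
eef_rot: [3.141, -0.0, 0.039]
wrist_force: [-0.6, 0.4, 3.1]
finger_gap: 12.0
```

Emit:
{"api": "carry_out", "payload": {
  "series": [
    {"delta_pos": [0, 0, 30], "turn": [0, 0, 0], "hand": 0.05},
    {"delta_pos": [0, 0, 80], "turn": [0, 0, 0], "hand": 0.05},
    {"delta_pos": [0, 0, 120], "turn": [0, 0, 0], "hand": 0.05},
    {"delta_pos": [0, 0, 120], "turn": [0, 0, 0], "hand": 0.05}
  ]
}}

```text
clock: 17.95
eef_pos: [512.1, -297.4, 153.1]
eef_rot: [3.138, -0.004, 0.039]
wrist_force: [1.2, 0.7, -0.5]
finger_gap: 11.8
```

Emit:
{"api": "carry_out", "payload": {
  "series": [
    {"delta_pos": [121.5, 292, 0], "turn": [0, 0, 1.34], "hand": 0.05},
    {"delta_pos": [121.5, 292, 0], "turn": [0, 0, 1.34], "hand": 0.05},
    {"delta_pos": [121.5, 292, 0], "turn": [0, 0, 1.34], "hand": 0.05},
    {"delta_pos": [121.5, 292, 0], "turn": [0, 0, 1.34], "hand": 0.05},
    {"delta_pos": [121.5, 292, 0], "turn": [0, 0, 1.34], "hand": 0.05},
    {"delta_pos": [121.5, 292, 0], "turn": [0, 0, 1.34], "hand": 0.05},
    {"delta_pos": [121.5, 292, 0], "turn": [0, 0, 1.34], "hand": 0.05},
    {"delta_pos": [121.5, 292, 0], "turn": [0, 0, 1.34], "hand": 0.05}
  ]
}}

```text
clock: 18.95
eef_pos: [632.1, -4.5, 148.5]
eef_rot: [-3.14, 0.0, 1.379]
wrist_force: [-0.5, -0.1, -1.4]
finger_gap: 12.1
```

Emit:
{"api": "carry_out", "payload": {
  "series": [
    {"delta_pos": [0, 0, -40], "turn": [0, 0, 0], "hand": 0.05},
    {"delta_pos": [0, 0, -70], "turn": [0, 0, 0], "hand": 0.05},
    {"delta_pos": [0, 0, -70], "turn": [0, 0, 0], "hand": 0.05},
    {"delta_pos": [0, 0, -70], "turn": [0, 0, 0], "hand": 0.05}
  ]
}}

```text
clock: 19.45
eef_pos: [633.0, -4.8, 81.1]
eef_rot: [3.14, -0.0, 1.377]
wrist_force: [-0.0, 0.7, -0.1]
finger_gap: 12.2
```

Emit:
{"api": "carry_out", "payload": {
  "series": [
    {"delta_pos": [0, 0, -5], "turn": [0, 0, 0], "hand": 0.05},
    {"delta_pos": [0, 0, -10], "turn": [0, 0, 0], "hand": 0.05},
    {"delta_pos": [0, 0, -14], "turn": [0, 0, 0], "hand": 0.05},
    {"delta_pos": [0, 0, -18], "turn": [0, 0, 0], "hand": 0.05},
    {"delta_pos": [0, 0, -22], "turn": [0, 0, 0], "hand": 0.05},
    {"delta_pos": [0, 0, -26], "turn": [0, 0, 0], "hand": 0.05},
    {"delta_pos": [0, 0, -28.5], "turn": [0, 0, 0], "hand": 0.05},
    {"delta_pos": [0, 0, -28.5], "turn": [0, 0, 0], "hand": 0.05}
  ]
}}

```text
clock: 20.45
eef_pos: [632.5, -4.6, 52.3]
eef_rot: [3.142, 0.0, 1.379]
wrist_force: [-4.9, 0.2, 8.1]
finger_gap: 11.7
```

Emit:
{"api": "carry_out", "payload": {
  "series": [
    {"delta_pos": [-0.5, 0, 0], "turn": [0, 0, 0], "hand": 0.36},
    {"delta_pos": [-0.5, 0, 0], "turn": [0, 0, 0], "hand": 0.36},
    {"delta_pos": [-0.5, 0, 0], "turn": [0, 0, 0], "hand": 0.36},
    {"delta_pos": [-0.5, 0, 20], "turn": [0, 0, 0], "hand": 0.36},
    {"delta_pos": [-0.5, 0, 60], "turn": [0, 0, 0], "hand": 0.36},
    {"delta_pos": [-0.5, 0, 110], "turn": [0, 0, 0], "hand": 0.36},
    {"delta_pos": [-100, -100, 110], "turn": [0, 0, 0], "hand": 0.5},
    {"delta_pos": [-200, -200, 110], "turn": [0, 0, 0], "hand": 0.5}
  ]
}}

```text
clock: 21.45
eef_pos: [542.9, -94.0, 163.2]
eef_rot: [3.139, 0.0, 1.38]
wrist_force: [0.0, -1.4, -0.2]
finger_gap: 46.3
```

Emit:
{"api": "carry_out", "payload": {
  "series": [
    {"delta_pos": [-20, -20, 0], "turn": [0, 0, 0], "hand": 0.5},
    {"delta_pos": [-50, -50, 0], "turn": [0, 0, 0], "hand": 0.5},
    {"delta_pos": [-50, -50, 0], "turn": [0, 0, 0], "hand": 0.5}
  ]
}}

```text
clock: 21.82
eef_pos: [492.9, -144.6, 163.1]
eef_rot: [3.14, 0.0, 1.376]
wrist_force: [0.0, 0.4, 0.4]
finger_gap: 46.9
```

```bash
python3 - <<'E'
from h import *
a=shot("top","t6",130,120,230,170,3);b=shot("scene","s6",230,150,130,120,5)
s=read_state();print(s["eef_pos"],s["eef_rot"])
E
```

```text
[ 494.25165092 -143.24235267  162.64939873] [3.13987207e+00 8.90374898e-05 1.37810080e+00]
```

View pics/t6.png

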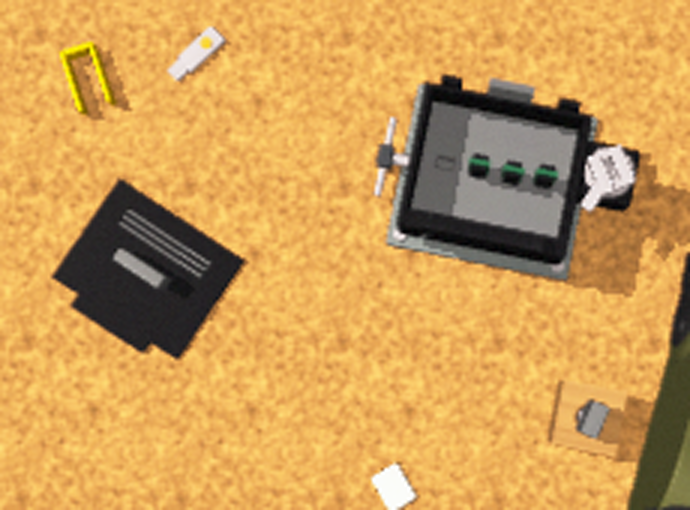

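View pics/s6.png

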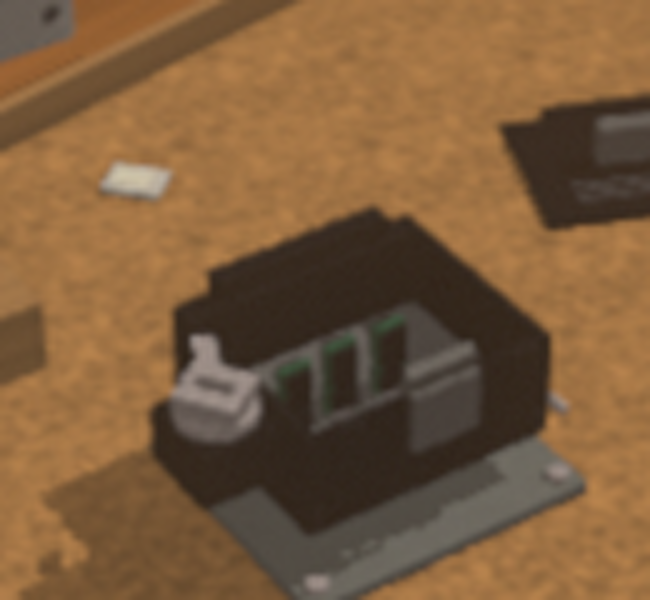

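```bash
cat > cov.py <<'E'
from h import *
import sys
f=sys.argv[1]
t=cv2.imread(f).astype(int);b,g,r=t[...,0],t[...,1],t[...,2]
gm=((g-r>15)&(g-b>5)).astype(np.uint8);gm[:,:270]=0;gm[:,330:]=0
cs,_=cv2.findContours(gm,cv2.RETR_EXTERNAL,cv2.CHAIN_APPROX_NONE)
for c in cs:
    if cv2.contourArea(c)>3:
        M=np.argwhere(cv2.drawContours(np.zeros_like(gm),[c],-1,1,-1))[:,::-1].mean(0);print("green",M,np.round(pl("top",*M,84),1))
G=cv2.cvtColor(t.astype(np.uint8),cv2.COLOR_BGR2GRAY);S=cv2.cvtColor(t.astype(np.uint8),cv2.COLOR_BGR2HSV)[...,1]
K=4;Gu=cv2.resize(G,None,fx=K,fy=K,interpolation=cv2.INTER_LINEAR);Su=cv2.resize(S,None,fx=K,fy=K,interpolation=cv2.INTER_LINEAR)
m=((Gu<90)).astype(np.uint8);m[:,:110*K]=0;m[:,250*K:]=0;m[:120*K]=0;m[300*K:]=0
cs,_=cv2.findContours(m,cv2.RETR_EXTERNAL,cv2.CHAIN_APPROX_NONE);c=max(cs,key=cv2.contourArea)
w=np.array([pl("top",(p[0][0]+.5)/K-.5,(p[0][1]+.5)/K-.5,4)[:2] for p in c]).astype(np.float32)
R=cv2.minAreaRect(w);print("cover rect",R)
bx=cv2.boxPoints(R);print(bx.round(1).tolist())
m=((Gu>100)&(Su<60)).astype(np.uint8);m[:,:110*K]=0;m[:,250*K:]=0;m[:120*K]=0;m[300*K:]=0
cs,_=cv2.findContours(m,cv2.RETR_EXTERNAL,cv2.CHAIN_APPROX_NONE)
for c in cs:
    if cv2.contourArea(c)>25*K*K/1.5:
        w=np.array([pl("top",(p[0][0]+.5)/K-.5,(p[0][1]+.5)/K-.5,28)[:2] for p in c]).astype(np.float32);print("rib?",cv2.minAreaRect(w))
E
python3 cov.py pics/t6_full.png
```

```text
green [311.47619048 177.28571429] [625.4 -55.3  84. ]
green [300.83333333 176.16666667] [627.8 -31.4  84. ]
green [289.95 174.05] [632.4  -7.   84. ]
cover rect ((554.8826293945312, 261.9542236328125), (123.85504150390625, 106.87866973876953), 56.93474578857422)
[[476.29998779296875, 239.1999969482422], [565.9000244140625, 180.89999389648438], [633.5, 284.70001220703125], [543.9000244140625, 343.0]]
rib? ((558.2550659179688, 261.1676330566406), (42.55438995361328, 11.063599586486816), 57.188079833984375)
rib? ((730.2188720703125, 220.67672729492188), (17.014690399169922, 49.44462966918945), 45.76127243041992)
```

Emit:
{"api": "carry_out", "payload": {
  "series": [
    {"delta_pos": [64, 404, 0], "turn": [0, 0, -0.382], "hand": 0.5},
    {"delta_pos": [64, 404, 0], "turn": [0, 0, -0.382], "hand": 0.5},
    {"delta_pos": [64, 404, 0], "turn": [0, 0, -0.382], "hand": 0.5},
    {"delta_pos": [64, 404, 0], "turn": [0, 0, -0.382], "hand": 0.5},
    {"delta_pos": [64, 404, 0], "turn": [0, 0, -0.382], "hand": 0.5},
    {"delta_pos": [64, 404, 0], "turn": [0, 0, -0.382], "hand": 0.5},
    {"delta_pos": [64, 404, 0], "turn": [0, 0, -0.382], "hand": 0.5},
    {"delta_pos": [64, 404, 0], "turn": [0, 0, -0.382], "hand": 0.5}
  ]
}}

```text
clock: 22.92
eef_pos: [557.3, 264.9, 161.1]
eef_rot: [-3.141, -0.0, 1.002]
wrist_force: [-0.8, 0.2, -0.6]
finger_gap: 47.3
```

Emit:
{"api": "carry_out", "payload": {
  "series": [
    {"delta_pos": [0, 0, -40], "turn": [0, 0, 0], "hand": 0.4},
    {"delta_pos": [0, 0, -80], "turn": [0, 0, 0], "hand": 0.4},
    {"delta_pos": [0, 0, -100], "turn": [0, 0, 0], "hand": 0.4},
    {"delta_pos": [0, 0, -100], "turn": [0, 0, 0], "hand": 0.4},
    {"delta_pos": [0, 0, -100], "turn": [0, 0, 0], "hand": 0.4}
  ]
}}

```text
clock: 23.55
eef_pos: [558.6, 261.1, 63.2]
eef_rot: [3.14, -0.002, 0.997]
wrist_force: [0.1, 0.3, 2.0]
finger_gap: 37.5
```

```bash
python3 - <<'E'
from h import *
b=shot("scene","s7",300,120,130,110,6)
s=read_state();print(s["eef_pos"],s["eef_rot"])
E
```

```text
[558.59004951 261.10756312  63.19896113] [ 3.14016288e+00 -2.04995205e-03  9.96747514e-01]
```

View pics/s7.png

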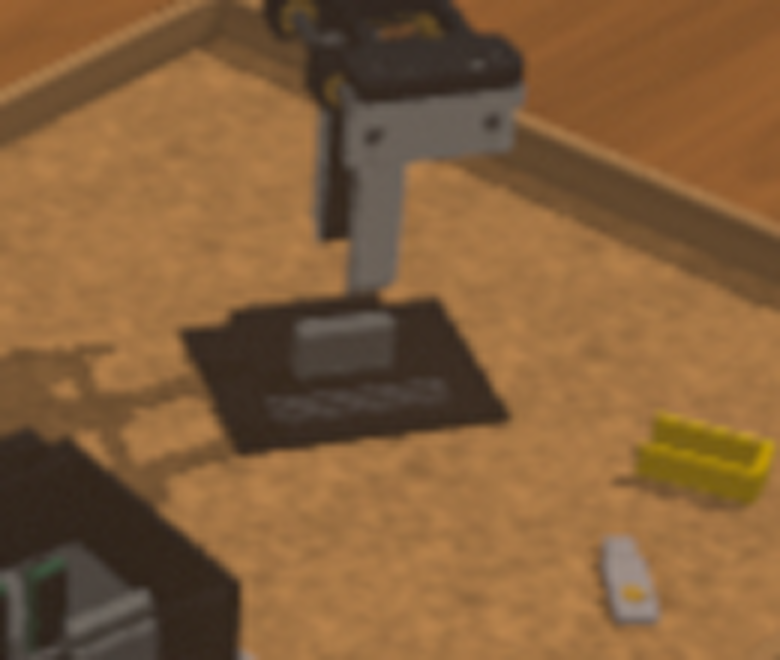

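Emit:
{"api": "carry_out", "payload": {
  "series": [
    {"delta_pos": [0, 0, -30], "turn": [0, 0, 0], "hand": 0.4},
    {"delta_pos": [0, 0, -50], "turn": [0, 0, 0], "hand": 0.4},
    {"delta_pos": [0, 0, -54.5], "turn": [0, 0, 0], "hand": 0.4},
    {"delta_pos": [0, 0, -54.5], "turn": [0, 0, 0], "hand": 0.4}
  ]
}}

```text
clock: 24.1
eef_pos: [557.8, 260.8, 8.3]
eef_rot: [-3.142, 0.0, 0.997]
wrist_force: [-6.1, -3.1, 10.7]
finger_gap: 37.3
```

Emit:
{"api": "carry_out", "payload": {
  "series": [
    {"delta_pos": [0, 0, 0], "turn": [0, 0, 0], "hand": 0.05},
    {"delta_pos": [0, 0, 0], "turn": [0, 0, 0], "hand": 0.05},
    {"delta_pos": [0, 0, 0], "turn": [0, 0, 0], "hand": 0.05},
    {"delta_pos": [0, 0, 0], "turn": [0, 0, 0], "hand": 0.05}
  ],
  "squeeze": 45
}}

```text
clock: 24.6
eef_pos: [558.4, 261.3, 8.3]
eef_rot: [3.141, -0.002, 0.997]
wrist_force: [-1.3, 1.4, 6.7]
finger_gap: 11.6
```

Emit:
{"api": "carry_out", "payload": {
  "series": [
    {"delta_pos": [0, 0, 20], "turn": [0, 0, 0], "hand": 0.05},
    {"delta_pos": [0, 0, 60], "turn": [0, 0, 0], "hand": 0.05},
    {"delta_pos": [0, 0, 100], "turn": [0, 0, 0.1], "hand": 0.05},
    {"delta_pos": [0, 0, 140], "turn": [0, 0, 0.2], "hand": 0.05},
    {"delta_pos": [0, 0, 155], "turn": [0, 0, 0.382], "hand": 0.05},
    {"delta_pos": [0, 0, 155], "turn": [0, 0, 0.382], "hand": 0.05},
    {"delta_pos": [0, 0, 155], "turn": [0, 0, 0.382], "hand": 0.05}
  ]
}}

```text
clock: 25.48
eef_pos: [557.5, 260.7, 161.5]
eef_rot: [-3.141, 0.0, 1.375]
wrist_force: [-1.0, -0.8, -1.2]
finger_gap: 11.5
```

```bash
python3 - <<'E'
from h import *
b=shot("scene","s8",300,60,150,130,5)
b=shot("top","t8",130,140,130,110,6)
s=read_state();print(s["eef_pos"],s["eef_rot"],s["finger_gap"])
E
```

```text
[557.43545979 260.64846607 161.09720026] [-3.14026683e+00  8.70161963e-04  1.37611929e+00] 11.763861146852058
```

View pics/s8.png

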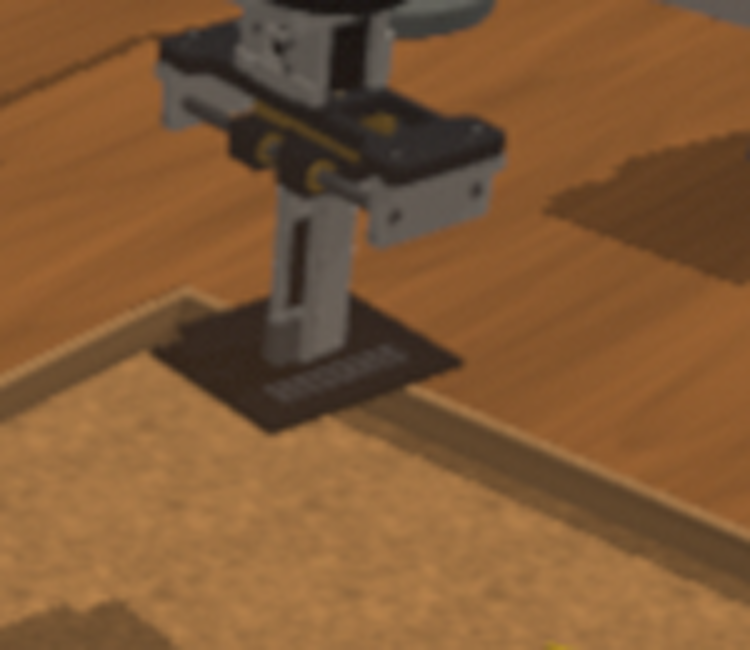

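View pics/t8.png

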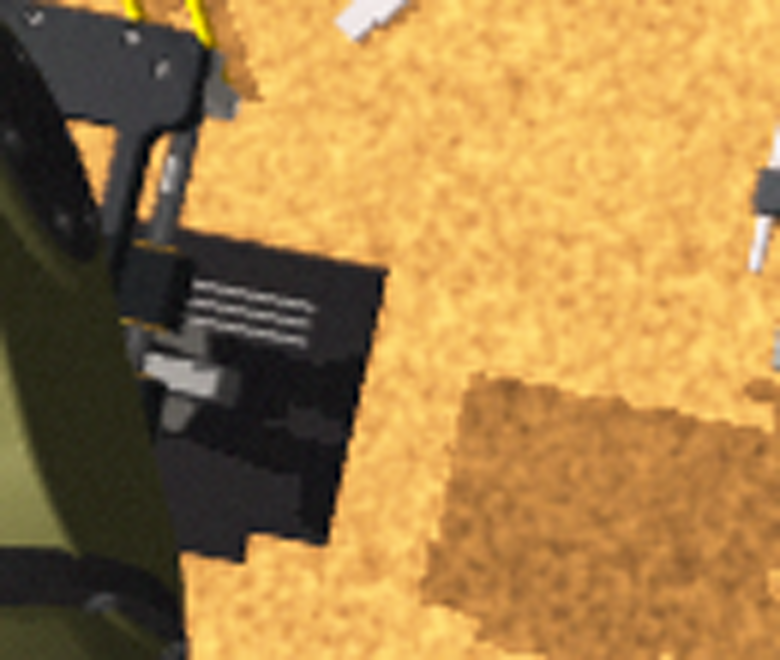

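```bash
python3 - <<'E'
from h import *
p=read_state()["eef_pos"];print(p);a=1.379-np.pi/2
X=np.array([np.cos(a),np.sin(a)]);Y=np.array([-X[1],X[0]])
def c(n,u,v,z=None):
    w=pl(n,u-.4,v-.4,p[2] if z is None else z)[:2]-p[:2];print(n,u,v,round(w@X,1),round(w@Y,1))
for q in((354.4,146.4),(392.6,132),(370,118.6),(330.4,130)):c("scene",*q)
for q in((194.7,184.7),(184.3,230.8),(170.3,233.7)):c("top",*q)
E
```

```text
[557.43545979 260.64846607 161.09720026]
scene 354.4 146.4 50.8 -62.0
scene 392.6 132 49.2 59.8
scene 370 118.6 -36.7 60.2
scene 330.4 130 -45.5 -60.6
top 194.7 184.7 51.0 -63.2
top 184.3 230.8 -44.1 -63.0
top 170.3 233.7 -55.1 -36.9
```

Emit:
{"api": "carry_out", "payload": {
  "series": [
    {"delta_pos": [84, -279, 0], "turn": [0, 0, 0], "hand": 0.05},
    {"delta_pos": [84, -279, 0], "turn": [0, 0, 0], "hand": 0.05},
    {"delta_pos": [84, -279, 0], "turn": [0, 0, 0], "hand": 0.05},
    {"delta_pos": [84, -279, 0], "turn": [0, 0, 0], "hand": 0.05},
    {"delta_pos": [84, -279, 0], "turn": [0, 0, 0], "hand": 0.05},
    {"delta_pos": [84, -279, 0], "turn": [-0.021, -0.108, 0], "hand": 0.05},
    {"delta_pos": [84, -279, 0], "turn": [-0.042, -0.216, 0], "hand": 0.05},
    {"delta_pos": [84, -279, 0], "turn": [-0.042, -0.216, 0], "hand": 0.05}
  ]
}}

```text
clock: 26.58
eef_pos: [640.7, -18.0, 161.5]
eef_rot: [2.923, -0.0, 1.378]
wrist_force: [0.1, 0.5, -1.5]
finger_gap: 11.8
```

Emit:
{"api": "carry_out", "payload": {
  "series": [
    {"delta_pos": [0, 0, 0], "turn": [0, 0, 0], "hand": 0.05},
    {"delta_pos": [0, 0, 0], "turn": [0, 0, 0], "hand": 0.05}
  ]
}}

```text
clock: 26.82
eef_pos: [642.1, -18.2, 161.8]
eef_rot: [2.923, -0.0, 1.378]
wrist_force: [-0.7, -0.4, -0.9]
finger_gap: 11.8
```

```bash
python3 - <<'E'
from h import *
b=shot("scene","s9",230,100,140,120,5)
s=read_state();print(s["eef_pos"],s["eef_rot"],s["finger_gap"],s["joints"])
from scipy.spatial.transform import Rotation as R
print(R.from_euler("xyz",s["eef_rot"]).as_matrix().round(3))
E
```

```text
[642.07293341 -18.20235966 161.6624503 ] [ 2.92274897e+00 -5.89001178e-05  1.37843067e+00] 11.742067548222298 [-0.07461647  0.41950141  1.47903701 -0.02976164  1.02586824  0.13040884]
[[ 0.191  0.958  0.213]
 [ 0.982 -0.187 -0.041]
 [ 0.     0.217 -0.976]]
```

View pics/s9.png

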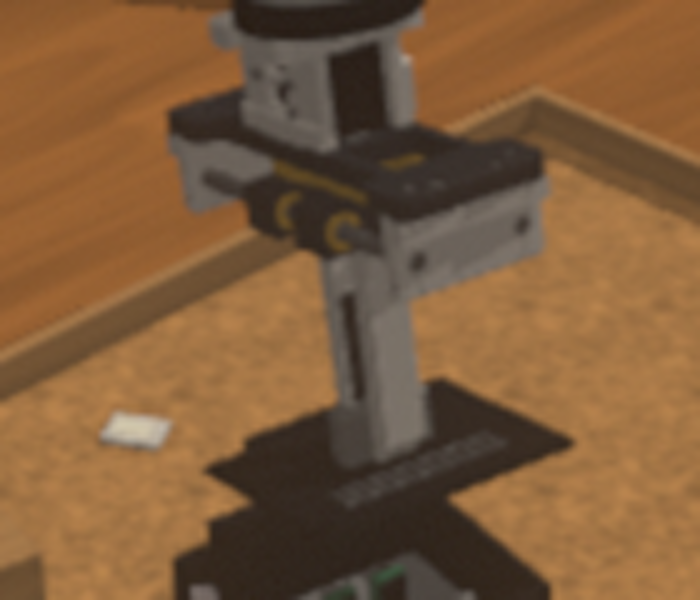

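Emit:
{"api": "carry_out", "payload": {
  "series": [
    {"delta_pos": [0, 0, -20], "turn": [0, 0, 0], "hand": 0.05},
    {"delta_pos": [0, 0, -38], "turn": [0, 0, 0], "hand": 0.05},
    {"delta_pos": [0, 0, -46], "turn": [0, 0, 0], "hand": 0.05},
    {"delta_pos": [0, 0, -50], "turn": [0, 0, 0], "hand": 0.05},
    {"delta_pos": [0, 0, -54], "turn": [0, 0, 0], "hand": 0.05},
    {"delta_pos": [0, 0, -56], "turn": [0, 0, 0], "hand": 0.05},
    {"delta_pos": [0, 0, -56], "turn": [0, 0, 0], "hand": 0.05},
    {"delta_pos": [0, 0, -56], "turn": [0, 0, 0], "hand": 0.05}
  ]
}}

```text
clock: 27.88
eef_pos: [641.9, -18.2, 106.2]
eef_rot: [2.921, -0.0, 1.379]
wrist_force: [0.5, 0.1, -0.5]
finger_gap: 11.6
```

```bash
python3 - <<'E'
from h import *
b=shot("scene","s10",230,140,130,110,6)
s=read_state();print(s["eef_pos"],s["eef_rot"],s["finger_gap"],s["wrist_force"])
E
```

```text
[641.8888222  -18.18428386 106.19591547] [ 2.92120430e+00 -5.91533251e-05  1.37877851e+00] 11.520593059804037 [-0.3247737   0.44408918 -0.2595845 ]
```

View pics/s10.png

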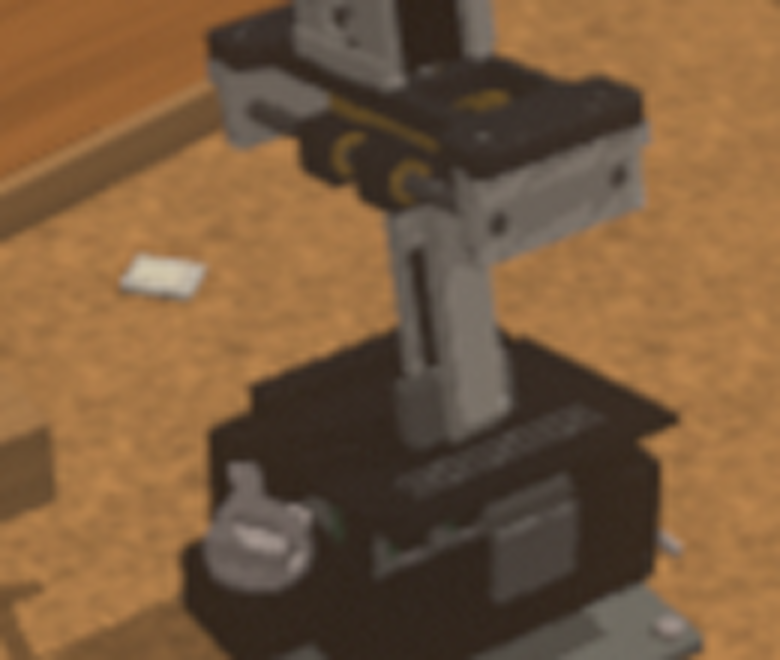

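Emit:
{"api": "carry_out", "payload": {
  "series": [
    {"delta_pos": [-2, 0.4, -0.7], "turn": [0, 0, 0], "hand": 0.05},
    {"delta_pos": [-4, 0.8, -0.9], "turn": [0, 0, 0], "hand": 0.05},
    {"delta_pos": [-6, 1.2, -0.9], "turn": [0, 0, 0], "hand": 0.05},
    {"delta_pos": [-8, 1.6, -0.9], "turn": [0, 0, 0], "hand": 0.05},
    {"delta_pos": [-8, 1.6, -0.9], "turn": [0, 0, 0], "hand": 0.05}
  ]
}}

```text
clock: 28.55
eef_pos: [633.7, -16.6, 105.1]
eef_rot: [2.922, 0.0, 1.379]
wrist_force: [0.5, -0.4, -1.2]
finger_gap: 11.4
```

Emit:
{"api": "carry_out", "payload": {
  "series": [
    {"delta_pos": [-1, 0.2, 0], "turn": [0, 0, 0], "hand": 0.05},
    {"delta_pos": [-2, 0.4, 0], "turn": [0, 0, 0], "hand": 0.05},
    {"delta_pos": [-3, 0.6, 0], "turn": [0, 0, 0], "hand": 0.05},
    {"delta_pos": [-4, 0.8, 0], "turn": [0, 0, 0], "hand": 0.05},
    {"delta_pos": [-4, 0.8, 0], "turn": [0, 0, 0], "hand": 0.05}
  ]
}}

```text
clock: 29.18
eef_pos: [629.8, -15.8, 105.1]
eef_rot: [2.921, -0.0, 1.379]
wrist_force: [0.4, 0.6, -1.2]
finger_gap: 11.9
```

Emit:
{"api": "carry_out", "payload": {
  "series": [
    {"delta_pos": [-1, 0.2, 0], "turn": [0, 0, 0], "hand": 0.05},
    {"delta_pos": [-2, 0.4, 0], "turn": [0, 0, 0], "hand": 0.05},
    {"delta_pos": [-2, 0.4, 0], "turn": [0, 0, 0], "hand": 0.05}
  ]
}}

```text
clock: 29.55
eef_pos: [629.3, -15.8, 105.7]
eef_rot: [2.917, -0.0, 1.379]
wrist_force: [11.5, -2.5, -5.3]
finger_gap: 11.9
```

Emit:
{"api": "carry_out", "payload": {
  "series": [
    {"delta_pos": [1.5, -0.3, 0], "turn": [0, 0, 0], "hand": 0.05},
    {"delta_pos": [1.9, -0.4, -1.8], "turn": [0.006, 0.029, 0], "hand": 0.05},
    {"delta_pos": [2.3, -0.5, -3.6], "turn": [0.012, 0.059, 0], "hand": 0.05},
    {"delta_pos": [2.7, -0.5, -5.4], "turn": [0.017, 0.088, 0], "hand": 0.05},
    {"delta_pos": [3.2, -0.6, -7.1], "turn": [0.023, 0.118, 0], "hand": 0.05},
    {"delta_pos": [3.2, -0.6, -7.1], "turn": [0.023, 0.118, 0], "hand": 0.05}
  ]
}}

```text
clock: 30.3
eef_pos: [630.9, -15.9, 97.7]
eef_rot: [3.043, -0.0, 1.379]
wrist_force: [-0.4, -1.0, 2.4]
finger_gap: 11.8
```

```bash
python3 - <<'E'
from h import *
b=shot("scene","s11",230,140,130,110,6)
s=read_state();print(s["eef_pos"],s["eef_rot"],s["finger_gap"],s["wrist_force"],s["moment"])
E
```

```text
[630.88789119 -15.951458    97.76068452] [3.04249936e+00 1.78570278e-05 1.37878995e+00] 11.47947731004485 [-0.15555449  0.90284675  2.2794298 ] [-0.08173958  0.1752883  -0.02183713]
```

View pics/s11.png

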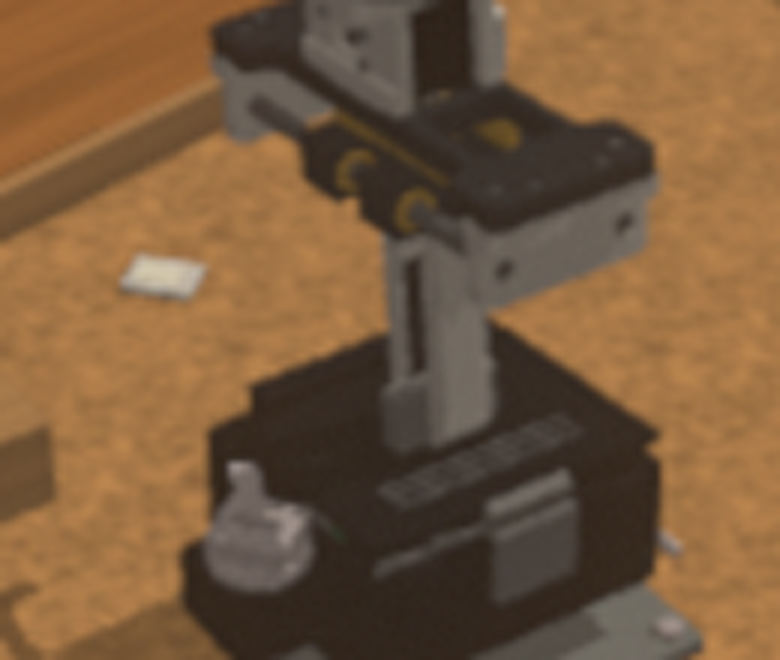

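Emit:
{"api": "carry_out", "payload": {
  "series": [
    {"delta_pos": [0.2, 0, -1.5], "turn": [0.005, 0.025, 0], "hand": 0.05},
    {"delta_pos": [0.4, -0.1, -3], "turn": [0.01, 0.05, 0], "hand": 0.05},
    {"delta_pos": [0.6, -0.1, -4.5], "turn": [0.015, 0.075, 0], "hand": 0.05},
    {"delta_pos": [0.7, -0.1, -6], "turn": [0.02, 0.1, 0], "hand": 0.05},
    {"delta_pos": [0.7, -0.1, -6.5], "turn": [0.022, 0.11, 0], "hand": 0.05},
    {"delta_pos": [0.7, -0.1, -6.5], "turn": [0.022, 0.11, 0], "hand": 0.05}
  ]
}}

```text
clock: 31.1
eef_pos: [631.8, -16.1, 92.6]
eef_rot: [-3.129, -0.001, 1.379]
wrist_force: [-10.1, 0.8, 13.8]
finger_gap: 11.6
```

```bash
python3 - <<'E'
from h import *
b=shot("scene","s12",230,140,130,110,6)
s=read_state();print(s["eef_pos"],s["eef_rot"],s["finger_gap"],s["wrist_force"],s["moment"])
E
```

```text
[631.80369689 -16.02564234  92.59930354] [-3.12887359e+00 -7.09836344e-04  1.37887504e+00] 11.379821583536271 [-9.48005924  0.34975384 13.87944099] [0.05863704 1.28983753 0.01175037]
```

View pics/s12.png

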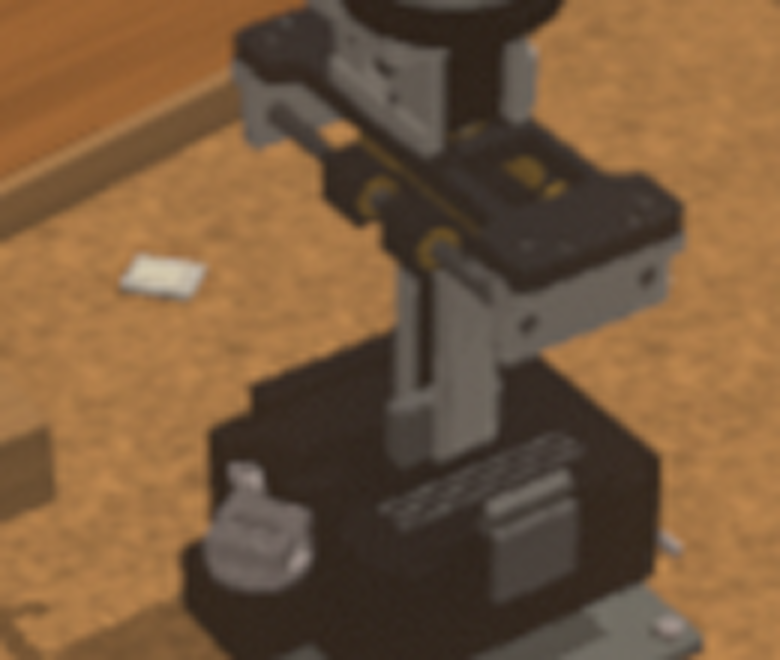

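Emit:
{"api": "carry_out", "payload": {
  "series": [
    {"delta_pos": [0, 0, 0], "turn": [0, 0, 0], "hand": 0.35},
    {"delta_pos": [0, 0, 0.5], "turn": [-0.004, -0.02, 0], "hand": 0.35},
    {"delta_pos": [0, 0, 0.5], "turn": [-0.004, -0.02, 0], "hand": 0.35},
    {"delta_pos": [0, 0, 15], "turn": [-0.002, -0.01, 0], "hand": 0.35},
    {"delta_pos": [0, 0, 45], "turn": [-0.002, -0.01, 0], "hand": 0.35},
    {"delta_pos": [0, 0, 45], "turn": [-0.002, -0.01, 0], "hand": 0.0},
    {"delta_pos": [30.5, -6, 45], "turn": [-0.002, -0.01, 0], "hand": 0.0},
    {"delta_pos": [30.5, -6, 45], "turn": [-0.002, -0.01, 0], "hand": 0.0}
  ]
}}

```text
clock: 32.15
eef_pos: [662.5, -22.4, 134.5]
eef_rot: [-3.137, -0.0, 1.378]
wrist_force: [0.4, 0.2, -0.4]
finger_gap: 6.5
```

Emit:
{"api": "carry_out", "payload": {
  "series": [
    {"delta_pos": [0, 0, 0], "turn": [0, 0, 0], "hand": 0},
    {"delta_pos": [0, 0, 0], "turn": [0, 0, 0], "hand": 0}
  ]
}}

```text
clock: 32.4
eef_pos: [661.6, -21.9, 136.1]
eef_rot: [-3.139, -0.001, 1.379]
wrist_force: [0.4, 0.1, 0.9]
finger_gap: 0.6
```

```bash
python3 - <<'E'
from h import *
b=shot("scene","s13",230,140,130,110,6)
s=read_state();print(s["eef_pos"],s["eef_rot"],s["finger_gap"],s["wrist_force"],s["moment"])
E
```

```text
[661.74045124 -21.95131979 136.34949857] [-3.13903011e+00 -5.77633054e-04  1.37885419e+00] 0.1769502111886462 [ 0.1835758  -0.61424199  0.13044705] [-0.08821335  0.08896224 -0.02010177]
```

View pics/s13.png

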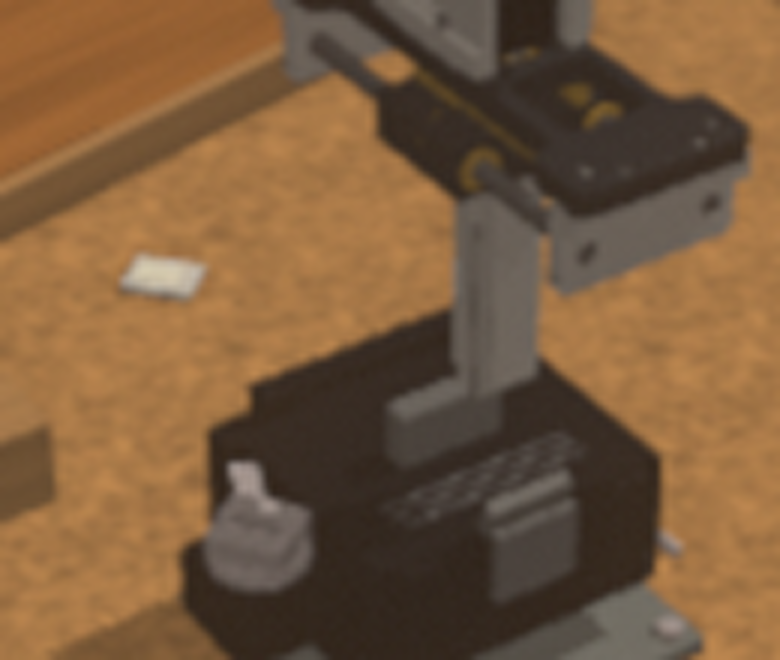

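Emit:
{"api": "carry_out", "payload": {
  "series": [
    {"delta_pos": [0, 0, -20], "turn": [0, 0, 0], "hand": 0},
    {"delta_pos": [0, 0, -36], "turn": [0, 0, 0], "hand": 0},
    {"delta_pos": [0, 0, -41], "turn": [0, 0, 0], "hand": 0},
    {"delta_pos": [0, 0, -43], "turn": [0, 0, 0], "hand": 0},
    {"delta_pos": [0, 0, -45], "turn": [0, 0, 0], "hand": 0},
    {"delta_pos": [0, 0, -46.5], "turn": [0, 0, 0], "hand": 0},
    {"delta_pos": [0, 0, -46.5], "turn": [0, 0, 0], "hand": 0}
  ]
}}

```text
clock: 33.33
eef_pos: [662.5, -22.1, 92.2]
eef_rot: [-3.141, -0.001, 1.379]
wrist_force: [-8.2, 0.5, 14.1]
finger_gap: 0.4
```

Emit:
{"api": "carry_out", "payload": {
  "series": [
    {"delta_pos": [0, 0, 25], "turn": [0, 0, 0], "hand": 0},
    {"delta_pos": [0, 0, 70], "turn": [0, 0, 0], "hand": 0.2},
    {"delta_pos": [-30, 60, 90], "turn": [0, 0, 0], "hand": 0.4},
    {"delta_pos": [-70, 120, 90], "turn": [0, 0, 0], "hand": 0.4},
    {"delta_pos": [-110, 170, 90], "turn": [0, 0, 0], "hand": 0.4},
    {"delta_pos": [-150, 220, 90], "turn": [0, 0, 0], "hand": 0.4},
    {"delta_pos": [-180, 260, 90], "turn": [0, 0, 0], "hand": 0.4},
    {"delta_pos": [-180, 260, 90], "turn": [0, 0, 0], "hand": 0.4}
  ]
}}

```text
clock: 34.33
eef_pos: [480.4, 240.5, 180.8]
eef_rot: [-3.14, -0.002, 1.383]
wrist_force: [0.9, 0.9, 0.4]
finger_gap: 37.8
```

```bash
python3 - <<'E'
from h import *
b=shot("scene","s14",230,180,100,80,8)
b=shot("top","t14",240,135,120,90,6)
s=read_state();print(s["eef_pos"],s["eef_rot"],s["finger_gap"])
im=cv2.imread("pics/t14_full.png");cv2.imwrite("pics/t14b.png",cv2.resize(im[235:285,300:360],None,fx=10,fy=10,interpolation=cv2.INTER_CUBIC))
cv2.imwrite("pics/t14c.png",cv2.resize(im[155:205,300:360],None,fx=12,fy=12,interpolation=cv2.INTER_CUBIC))
E
```

```text
[482.10189131 238.51027947 180.52703753] [-3.14043164e+00 -1.13239553e-03  1.38033112e+00] 37.35540633129822
```

View pics/s14.png

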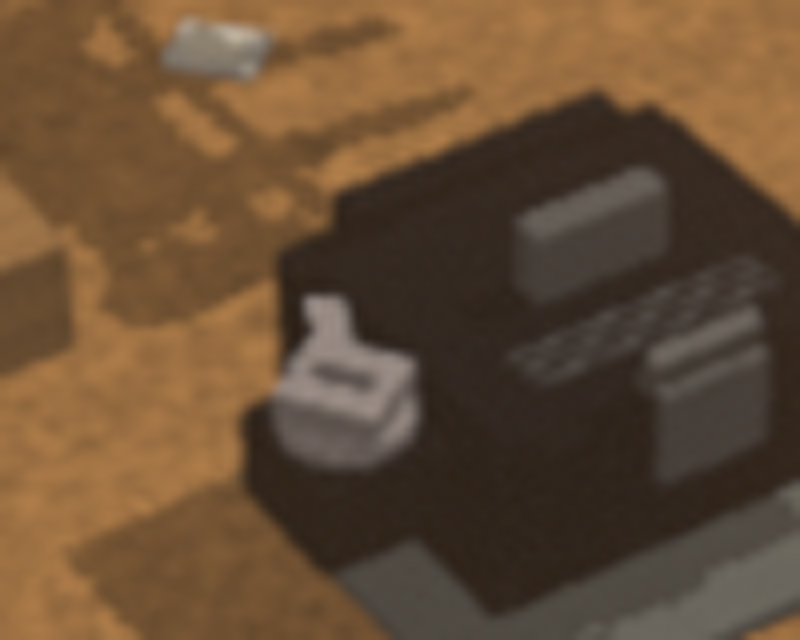

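View pics/t14.png

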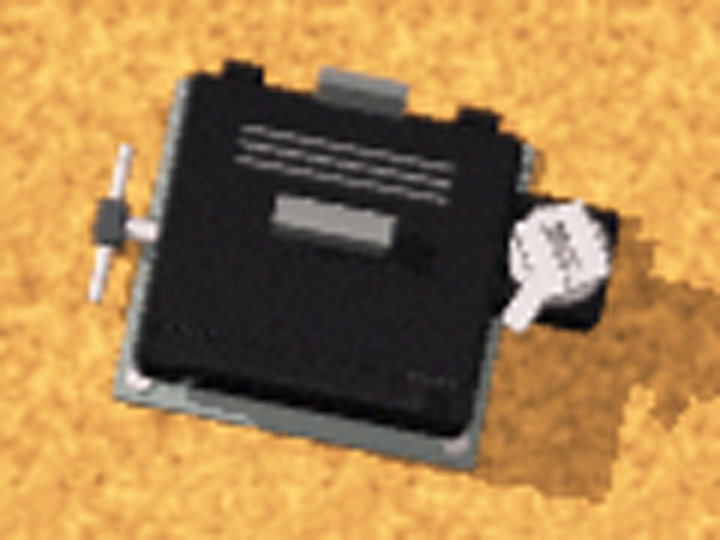

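View pics/t14b.png

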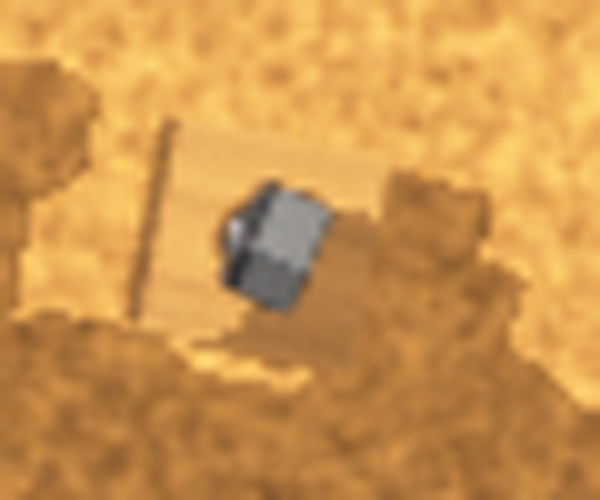

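View pics/t14c.png

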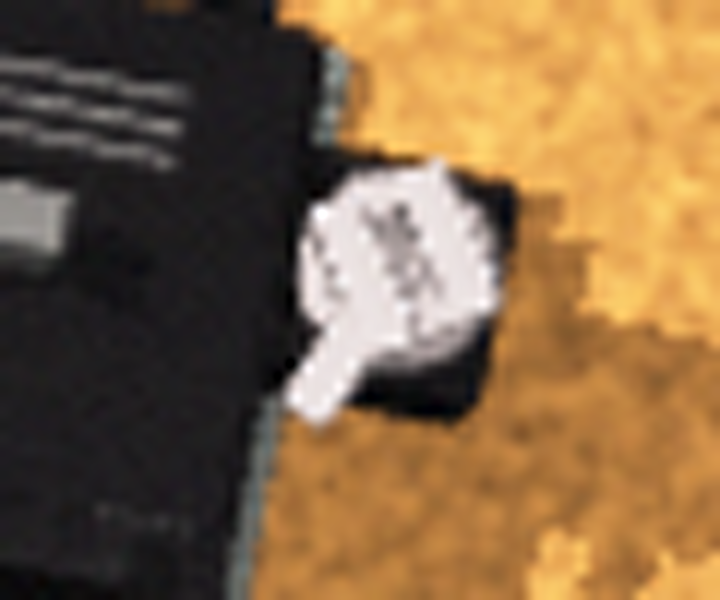

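```bash
cat > knob.py <<'E'
from h import *
import sys
tf,sf=sys.argv[1:3]
for n,f,roi,z in(("top",tf,(327,169,341,184),100),("scene",sf,(265,221,281,233),100)):
    g=cv2.cvtColor(cv2.imread(f),cv2.COLOR_BGR2GRAY).astype(float)
    x0,y0,x1,y1=roi;print(n);print(g[y0:y1,x0:x1].astype(int))
    K=4
    w=cv2.resize(g,None,fx=K,fy=K,interpolation=cv2.INTER_CUBIC)[y0*K:y1*K,x0*K:x1*K]
    med=np.percentile(w,75);m=(w<med*0.78).astype(np.uint8)
    no,l,st,ce=cv2.connectedComponentsWithStats(m)
    for i in range(1,no):
        if st[i][4]<8*K*K/2 : continue
        p=np.argwhere(l==i)[:,::-1];c=(p.mean(0)+[x0*K,y0*K]+.5)/K-.5
        q=np.array([pl(n,*((a+[x0*K,y0*K]+.5)/K-.5),z)[:2] for a in p])
        ev,V=np.linalg.eigh(np.cov(q.T));v=V[:,1]*np.sign(V[0,1])
        print(n,"n",st[i][4]/K/K,"px",c.round(2),"w",q.mean(0).round(1),"ang",np.arctan2(v[1],v[0]).round(3),"len",np.sqrt(12*ev).round(1))
E
python3 knob.py pics/t14_full.png pics/s14_full.png
```

```text
top
[[ 23  27 110 119 163 164 211 227 223 223 121  76 116 163]
 [ 24 112 210 221 220 220 228 228 226 224 165  62  40  50]
 [ 94 207 224 227 227 225 223 229 229 224 220 115  52  25]
 [231 225 224 184 222 183 110 218 229 228 224 193 174  66]
 [229 227 222 174 146 158 126 205 227 229 225 235 179  96]
 [223 229 226 231 149 152 141 127 224 230 228 224 166 156]
 [221 230 228 227 197 167 159 175 236 231 229 224 228 175]
 [231 230 229 224 233 180 160 177 186 224 229 225 223 159]
 [154 223 229 226 226 165 158 214 155 221 229 227 223 231]
 [189 239 232 228 225 226 178 168 177 184 224 228 225 225]
 [176 186 225 228 227 224 160 158 218 189 225 229 228 224]
 [225 208 227 230 228 223 238 207 222 222 224 231 229 233]
 [204 224 224 229 229 226 227 164 219 224 224 207 158 101]
 [224 229 225 231 228 229 225 173 220 185 147 158 103  38]
 [223 227 229 228 230 234 232 163 142 156 157 124  54  18]]
top n 9.0625 px [328.82 169.42] w [640.3 -92.3] ang -1.312 len [ 4.7 15.5]
top n 16.6875 px [339.05 171.23] w [ 636.4 -114.9] ang 0.316 len [ 6.5 16. ]
top n 20.1875 px [332.86 175.07] w [ 627.7 -101.1] ang 0.3
[... 516 characters left out ...]
38 136 124 106  94  89  88  86  88 106 128 141 134 116]
 [136 139 140 142 139 131 126 128 122 105  98 111 131 137 122 101]
 [115 125 134 141 140 138 140 142 139 131 128 135 138 124 105 101]
 [ 91 100 108 113 116 125 136 140 141 139 140 141 137 114 100 115]
 [ 87  87  88  88  92 100 108 113 120 128 137 141 127 102 107 127]
 [ 88  89  86  86  86  85  86  88  95 102 108 114 107 102 120 134]]
scene n 15.9375 px [266.08 222.75] w [ 605.  -102.2] ang -0.966 len [ 6.9 18.3]
scene n 21.25 px [277.31 222.03] w [620.  -83.8] ang 0.359 len [10.  15.7]
scene n 13.5 px [272.45 226.62] w [ 624.  -101.5] ang 0.372 len [ 5.9 15.7]
scene n 25.625 px [271.05 231.11] w [ 632.7 -113.5] ang 0.917 len [11.7 36.7]
```

```bash
python3 - <<'E'
from h import *
print("head scene",pl("scene",272.15,227.1,100))
# head outline in scene: bright mask
for n,f,box,bg in(("top","pics/t14_full.png",(330,171,337,182),226),("scene","pics/s14_full.png",(267,224,279,230),139.5)):
    g=cv2.cvtColor(cv2.imread(f),cv2.COLOR_BGR2GRAY).astype(float);x0,y0,x1,y1=box
    w=np.clip(bg-6-g[y0:y1,x0:x1],0,None);yy,xx=np.mgrid[y0:y1,x0:x1]
    if n=="top": w*=(abs((xx-332.9)*-0.0+0)<9)
    c=np.array([(w*xx).sum(),(w*yy).sum()])/w.sum();print(n,c,pl(n,*c,100))
    print(w.astype(int))
# knob disc outline in top
t=cv2.imread("pics/t14_full.png");g=cv2.cvtColor(t,cv2.COLOR_BGR2GRAY)
print(g[164:192,322:344])
E
```

```text
head scene [ 624.71719911 -103.02058116  100.        ]
top [332.98903002 175.37586605] [ 627.03222132 -101.40709893  100.        ]
[[  0   0   0   0   0   0   0]
 [ 36   0  37 110   2   0   0]
 [ 46  74  62  94  15   0   0]
 [  0  71  68  79  93   0   0]
 [  0  23  53  61  45   0   0]
 [  0   0  40  60  43  34   0]
 [  0   0  55  62   6  65   0]
 [  0   0   0  42  52  43  36]
 [  0   0   0  60  62   2  31]
 [  0   0   0   0  13   0   0]
 [  0   0   0   0  56   1   0]]
scene [272.52036474 226.48328267] [ 623.7691134 -101.0897605  100.       ]
[[21  2  0  0  0  0  0  0  0  5  9  9]
 [ 0  1 16 24 21 14  3  0  0  0  0  0]
 [ 0  9 34 47 45 39 31 24 21 11  0  0]
 [ 0  0  9 27 39 44 45 47 45 27  5  0]
 [ 0  0  0  2  7  5 11 28 35 22  2  0]
 [ 0  0  0  0  0  0  0  2  5  0  0  9]]
[[ 27  26  26  21  69 149 124 123 169 189 197 176 180 182 181 190 192 184
  192 195 200 200]
 [ 27  30  30  21  68 104 110 127 183 197 198 191 193 192 185 193 205 204
  205 198 198 193]
 [ 29  25  23  20  95 105 134 149 191 195 203 197 196 189 191 191 195 210
  213 203 194 193]
 [ 27  28  24  15  29  37  57  87 107 
[... 1587 characters left out ...]
6 137 156 156 149 104  48  22
   34 127 130 121]
 [ 14  15  13 219 229 227 229 237 139 105 100  96 103  70  49  35  24  24
   36 115 112 115]
 [ 12  12 156 224 228 229 230 178  66  32  33  33  32  25  23  19  22  19
   61 115 112 125]
 [ 23  74 216 228 228 229 235 108  18  14  11  18  15  17  26  26  28  24
   93 122 121 133]
 [ 93 112 229 229 229 237 142  34  11  10  13  12  10  10   8  17  20  33
  121 128 128 141]
 [ 97  92 123 205 231 194 137 127  98  92  45  34  15   9   9  12  29 101
  125 124 125 130]
 [105 109 133 138 149 120 114 130 140 131 111 110 112  90  91  66 108 116
  129 124 114 103]
 [102 100 131 125 112 105 114 133 141 127 120 127 128 123 128 126 114 117
  137 131 116  99]]
```

```bash
python3 - <<'E'
from h import *
t=cv2.imread("pics/top0.png");g=cv2.cvtColor(t,cv2.COLOR_BGR2GRAY);S=cv2.cvtColor(t,cv2.COLOR_BGR2HSV)[...,1]
print(g[250:270,318:340]);print(S[250:270,318:340])
K=4;Gu=cv2.resize(g,None,fx=K,fy=K,interpolation=cv2.INTER_LINEAR);Su=cv2.resize(S,None,fx=K,fy=K,interpolation=cv2.INTER_LINEAR)
m=((Su<75)&(Gu>90)).astype(np.uint8);m[:250*K]=0;m[270*K:]=0;m[:,:318*K]=0;m[:,340*K:]=0
cs,_=cv2.findContours(m,cv2.RETR_EXTERNAL,cv2.CHAIN_APPROX_NONE)
for c in cs:
    if cv2.contourArea(c)<100: continue
    w=np.array([pl("top",(p[0][0]+.5)/K-.5,(p[0][1]+.5)/K-.5,80)[:2] for p in c]).astype(np.float32);r=cv2.minAreaRect(w);print(r,cv2.boxPoints(r).round(1).tolist())
E
```

```text
[[175 172 172 172 171 169 171 170 168 168 171 171 173 172 175 174 177 176
  177 177 176 171]
 [176 175 175 175 174 173 173 173 170 171 170 171 171 168 169 171 170 175
  174 175 172 164]
 [180 181 179 177 177 175 177 177 174 173 175 173 174 174 173 171 169 170
  171 170 163 126]
 [178 177 182 181 181 183 180 155 113  92 145 173 178 176 177 176 173 171
  174 172 148 112]
 [168 172 174 176 178 178 162 117  81  97 134 124 105 132 173 177 178 177
  177 175 138 112]
 [167 166 167 164 167 139 101  78  66 129 137 133 130 125 131 174 180 181
  178 178 134 116]
 [172 173 171 169 136  95  84  74  88 130 137 131 133 129 127 108 127 132
  129 174 127 118]
 [177 177 175 164 109 160  94  65 120 134 134 135 134 131 101 109 117 118
  122 128 124 119]
 [178 177 176 139  89 142  88  81 129 138 134 134 132 129 108 109 110 110
  110 113 119 113]
 [179 181 182 137  83 107  80 117 137 136 133 132 131 107 113 112 115 110
  109 109 110 116]
 [179 179 178 152  99  76  70 125 138 138 133 133 132  95 114 119 117 115
  118 110 111 118]
 [177 176 177 176 103  72  99 135 136 134 130 131 121 118 120 122 121 119
  1
[... 2163 characters left out ...]
51 152 154 155 155 153 143  90  19  14 111 160 161 163 159 164 160
  164 170 169 170]
 [156 156 156 156 159 155 159 154 151 148 140 152 156 165 159 161 160 160
  167 172 169 167]
 [156 156 158 159 159 157 157 158 153 154 153 155 155 160 161 160 158 162
  170 168 173 165]
 [155 155 151 156 160 155 155 158 156 164 158 157 155 153 157 159 158 160
  170 172 175 171]
 [164 164 159 165 160 157 156 153 155 159 158 158 161 160 154 161 155 160
  166 168 172 171]]
((442.5411071777344, -90.50782775878906), (15.333176612854004, 25.236135482788086), 66.90315246582031) [[427.8999938964844, -92.5999984741211], [451.1000061035156, -102.5], [457.20001220703125, -88.4000015258789], [433.8999938964844, -78.5]]
```

Emit:
{"api": "carry_out", "payload": {
  "series": [
    {"delta_pos": [-39.5, -330, 0], "turn": [0, 0, 1.358], "hand": 0.42},
    {"delta_pos": [-39.5, -330, 0], "turn": [0, 0, 1.358], "hand": 0.42},
    {"delta_pos": [-39.5, -330, 0], "turn": [0, 0, 1.358], "hand": 0.42},
    {"delta_pos": [-39.5, -330, 0], "turn": [0, 0, 1.358], "hand": 0.42},
    {"delta_pos": [-39.5, -330, 0], "turn": [0, 0, 1.358], "hand": 0.42},
    {"delta_pos": [-39.5, -330, 0], "turn": [0, 0, 1.358], "hand": 0.42},
    {"delta_pos": [-39.5, -330, 0], "turn": [0, 0, 1.358], "hand": 0.42},
    {"delta_pos": [-39.5, -330, 0], "turn": [0, 0, 1.358], "hand": 0.42}
  ]
}}

```text
clock: 35.42
eef_pos: [442.7, -94.5, 180.1]
eef_rot: [-3.139, -0.0, 2.739]
wrist_force: [-0.0, -0.0, -0.9]
finger_gap: 39.6
```

Emit:
{"api": "carry_out", "payload": {
  "series": [
    {"delta_pos": [0, 0, -40], "turn": [0, 0, 0], "hand": 0.42},
    {"delta_pos": [0, 0, -80], "turn": [0, 0, 0], "hand": 0.42},
    {"delta_pos": [0, 0, -80], "turn": [0, 0, 0], "hand": 0.42},
    {"delta_pos": [0, 0, -80], "turn": [0, 0, 0], "hand": 0.42}
  ]
}}

```text
clock: 35.92
eef_pos: [443.4, -93.0, 101.4]
eef_rot: [-3.14, 0.001, 2.736]
wrist_force: [-0.4, 0.0, 0.2]
finger_gap: 39.6
```

```bash
python3 - <<'E'
from h import *
b=shot("scene","s15",170,130,110,110,6)
s=read_state();print(s["eef_pos"],s["eef_rot"],s["finger_gap"],s["joints"])
E
```

```text
[443.59164494 -92.82145805 101.62000147] [-3.13968559e+00  1.78286000e-03  2.73606027e+00] 39.45610554229935 [-0.28585897  0.20823327  1.8993311  -0.00245322  1.03248718 -1.44986511]
```

View pics/s15.png

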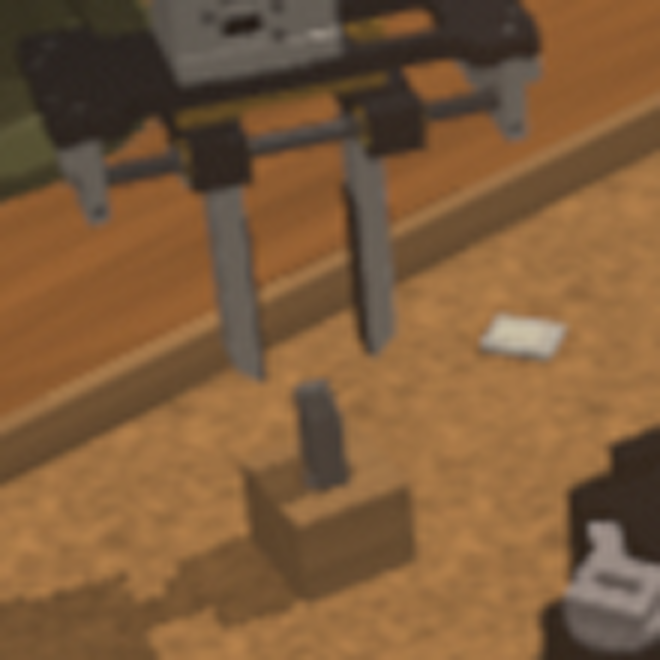

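Emit:
{"api": "carry_out", "payload": {
  "series": [
    {"delta_pos": [-0.8, 1.5, 0], "turn": [0, 0, 0], "hand": 0.42},
    {"delta_pos": [-0.8, 1.5, -30], "turn": [0, 0, 0], "hand": 0.42},
    {"delta_pos": [-0.8, 1.5, -48], "turn": [0, 0, 0], "hand": 0.42},
    {"delta_pos": [-0.8, 1.5, -53.5], "turn": [0, 0, 0], "hand": 0.42},
    {"delta_pos": [-0.8, 1.5, -53.5], "turn": [0, 0, 0], "hand": 0.42}
  ]
}}

```text
clock: 36.6
eef_pos: [442.2, -90.6, 47.0]
eef_rot: [-3.14, -0.0, 2.737]
wrist_force: [-0.6, 0.1, 0.2]
finger_gap: 39.2
```

Emit:
{"api": "carry_out", "payload": {
  "series": [
    {"delta_pos": [0, 0, 0], "turn": [0, 0, 0], "hand": 0.05},
    {"delta_pos": [0, 0, 0], "turn": [0, 0, 0], "hand": 0.05},
    {"delta_pos": [0, 0, 0], "turn": [0, 0, 0], "hand": 0.05},
    {"delta_pos": [0, 0, 0], "turn": [0, 0, 0], "hand": 0.05}
  ],
  "squeeze": 45
}}

```text
clock: 37.1
eef_pos: [442.1, -90.6, 46.8]
eef_rot: [-3.139, -0.0, 2.737]
wrist_force: [0.1, 0.0, 3.6]
finger_gap: 13.7
```

Emit:
{"api": "carry_out", "payload": {
  "series": [
    {"delta_pos": [0, 0, 20], "turn": [0, 0, 0], "hand": 0.05},
    {"delta_pos": [0, 0, 60], "turn": [0, 0, 0], "hand": 0.05},
    {"delta_pos": [0, 0, 110], "turn": [0, 0, 0], "hand": 0.05},
    {"delta_pos": [0, 0, 120], "turn": [0, 0, 0], "hand": 0.05},
    {"delta_pos": [0, 0, 120], "turn": [0, 0, 0], "hand": 0.05},
    {"delta_pos": [0, 0, 120], "turn": [0, 0, 0], "hand": 0.05}
  ]
}}

```text
clock: 37.85
eef_pos: [441.3, -90.4, 165.0]
eef_rot: [-3.139, -0.003, 2.737]
wrist_force: [0.2, -0.2, -0.5]
finger_gap: 13.7
```

```bash
python3 - <<'E'
from h import *
b=shot("scene","s16",170,90,110,110,6)
s=read_state();print(s["eef_pos"],s["eef_rot"],s["finger_gap"],s["joints"])
E
```

```text
[441.2978504  -90.41743942 165.03181885] [-3.13911115e+00 -3.09220554e-03  2.73677017e+00] 13.849447539258428 [-0.28217535  0.12031436  1.83723541 -0.00224773  1.18741632 -1.44730873]
```

View pics/s16.png

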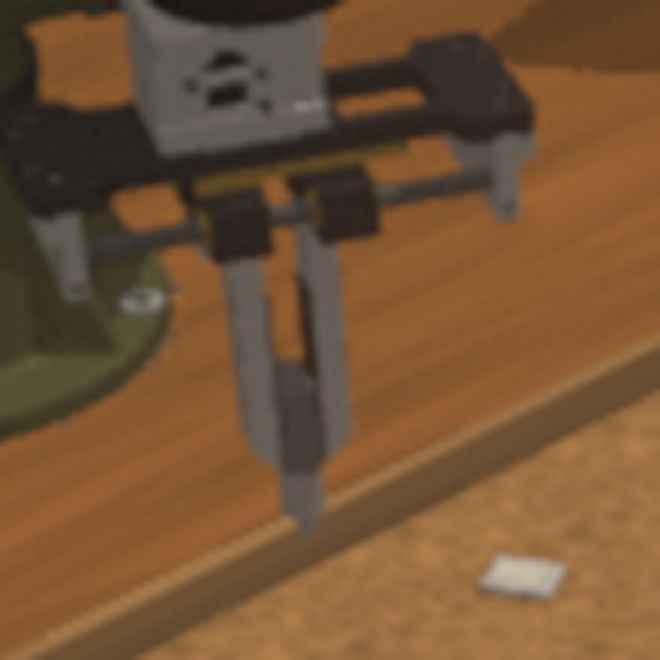

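```bash
python3 - <<'E'
from h import *
for z in(34.8,):
    print((pj("scene",[441.3,-90.4,165-z])-[170,90]+.5)*6, (pj("scene",[443.3,-90.4,165-z])-[170,90]+.5)*6,(pj("scene",[441.3,-88.4,165-z])-[170,90]+.5)*6)
# where along the picture: handle centre
print((pj("scene",[441.3,-90.4,165-z+50])-[170,90]+.5)*6)
E
```

```text
[308.98545535 531.73916439] [312.27627721 533.82023747] [313.15156218 529.65090972]
[297.15312791 419.17982735]
```

Emit:
{"api": "carry_out", "payload": {
  "series": [
    {"delta_pos": [183, -10.7, 0], "turn": [0, 0, 0.765], "hand": 0.05},
    {"delta_pos": [183, -10.7, 0], "turn": [0, 0, 0.765], "hand": 0.05},
    {"delta_pos": [183, -10.7, 0], "turn": [0, 0, 0.765], "hand": 0.05},
    {"delta_pos": [183, -10.7, 0], "turn": [0, 0, 0.765], "hand": 0.05},
    {"delta_pos": [183, -10.7, 0], "turn": [0, 0, 0.765], "hand": 0.05},
    {"delta_pos": [183, -10.7, 0], "turn": [0, 0, 0.765], "hand": 0.05},
    {"delta_pos": [183, -10.7, 0], "turn": [0, 0, 0.765], "hand": 0.05}
  ]
}}

```text
clock: 38.78
eef_pos: [624.6, -101.3, 166.8]
eef_rot: [-3.139, -0.0, -2.784]
wrist_force: [-0.7, -0.1, -1.6]
finger_gap: 14.1
```

Emit:
{"api": "carry_out", "payload": {
  "series": [
    {"delta_pos": [0, 0, -20], "turn": [0, 0, 0], "hand": 0.05},
    {"delta_pos": [0, 0, -23], "turn": [0, 0, 0], "hand": 0.05},
    {"delta_pos": [0, 0, -23], "turn": [0, 0, 0], "hand": 0.05},
    {"delta_pos": [0, 0, -23], "turn": [0, 0, 0], "hand": 0.05}
  ]
}}

```text
clock: 39.28
eef_pos: [625.1, -101.4, 144.3]
eef_rot: [-3.139, 0.0, -2.782]
wrist_force: [-0.2, -0.3, 0.1]
finger_gap: 13.9
```

```bash
python3 - <<'E'
from h import *
b=shot("scene","s17",240,170,75,75,8)
s=read_state();p=s["eef_pos"];print(p,s["eef_rot"],s["finger_gap"],s["joints"])
print((pj("scene",p-[0,0,34.8])-[240,170]+.5)*8,[(pj("scene",[*q,100])-[240,170]+.5)*8 for q in((625.2,-101.3),(p[0],p[1]))])
E
```

```text
[ 625.11949242 -101.34756564  144.20521686] [-3.13883424e+00  2.73849720e-04 -2.78170620e+00] 13.855067287009701 [-0.21762778  0.53516109  1.33547487 -0.00226372  1.26922204 -2.14763968]
[265.90329772 430.52528798] [array([267.29461767, 458.67656546]), array([266.9514014 , 458.62012896])]
```

View pics/s17.png

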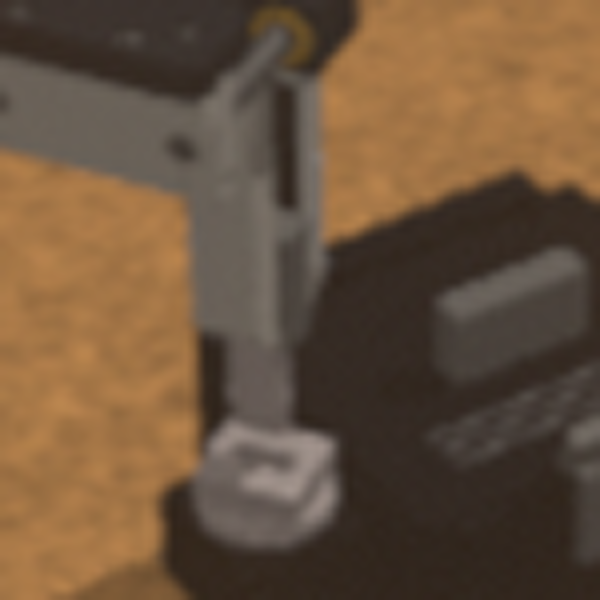

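Emit:
{"api": "carry_out", "payload": {
  "series": [
    {"delta_pos": [0, 0, -4], "turn": [0, 0, 0], "hand": 0.05},
    {"delta_pos": [0, 0, -8], "turn": [0, 0, 0], "hand": 0.05},
    {"delta_pos": [0, 0, -10], "turn": [0, 0, 0], "hand": 0.05},
    {"delta_pos": [0, 0, -12], "turn": [0, 0, 0], "hand": 0.05},
    {"delta_pos": [0, 0, -12], "turn": [0, 0, 0], "hand": 0.05}
  ]
}}

```text
clock: 39.95
eef_pos: [624.8, -101.3, 131.3]
eef_rot: [-3.14, -0.001, -2.781]
wrist_force: [0.3, 0.5, -0.7]
finger_gap: 13.8
```

Emit:
{"api": "carry_out", "payload": {
  "series": [
    {"delta_pos": [0, 0, -2], "turn": [0, 0, 0], "hand": 0.05},
    {"delta_pos": [0, 0, -4], "turn": [0, 0, 0], "hand": 0.05},
    {"delta_pos": [0, 0, -5], "turn": [0, 0, 0], "hand": 0.05},
    {"delta_pos": [0, 0, -5], "turn": [0, 0, 0], "hand": 0.05}
  ]
}}

```text
clock: 40.45
eef_pos: [624.9, -101.3, 126.4]
eef_rot: [-3.14, -0.001, -2.781]
wrist_force: [0.8, 0.5, -0.2]
finger_gap: 14.2
```

```bash
python3 - <<'E'
from h import *
b=shot("scene","s18",240,170,75,75,8)
s=read_state();p=s["eef_pos"];print(p,s["eef_rot"],s["wrist_force"],s["moment"])
E
```

```text
[ 624.89694376 -101.2858888   126.44397388] [-3.13942984e+00 -6.26885547e-04 -2.78142782e+00] [ 0.78995524 -0.42966141 -0.00759411] [ 0.04411976 -0.01156232 -0.00678436]
```

View pics/s18.png

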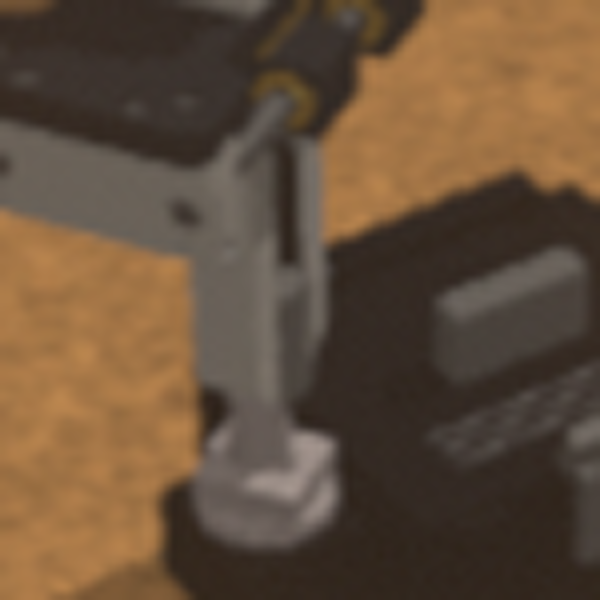

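Emit:
{"api": "carry_out", "payload": {
  "series": [
    {"delta_pos": [0, 0, 0], "turn": [0, 0, -0.1], "hand": 0.05},
    {"delta_pos": [0, 0, 0], "turn": [0, 0, -0.2], "hand": 0.05},
    {"delta_pos": [0, 0, 0], "turn": [0, 0, -0.3], "hand": 0.05},
    {"delta_pos": [0, 0, 0], "turn": [0, 0, -0.4], "hand": 0.05},
    {"delta_pos": [0, 0, 0], "turn": [0, 0, -0.5], "hand": 0.05},
    {"delta_pos": [0, 0, 0], "turn": [0, 0, -0.6], "hand": 0.05},
    {"delta_pos": [0, 0, 0], "turn": [0, 0, -0.7], "hand": 0.05},
    {"delta_pos": [0, 0, 0], "turn": [0, 0, -0.8], "hand": 0.05}
  ]
}}

```text
clock: 41.5
eef_pos: [624.8, -101.6, 126.5]
eef_rot: [-3.139, -0.0, 2.698]
wrist_force: [-0.6, -1.6, -1.0]
finger_gap: 13.7
```

```bash
python3 - <<'E'
from h import *
b=shot("scene","s19",240,170,75,75,8)
s=read_state();p=s["eef_pos"];print(p,s["eef_rot"],s["wrist_force"],s["moment"],s["finger_gap"])
E
```

```text
[ 624.83556719 -101.53722554  126.52598603] [-3.13901451e+00 -4.93877267e-04  2.69356765e+00] [-0.54771342 -0.96635507  0.02733931] [-0.33092644  0.13895148  0.06000302] 13.965328306394973
```

View pics/s19.png

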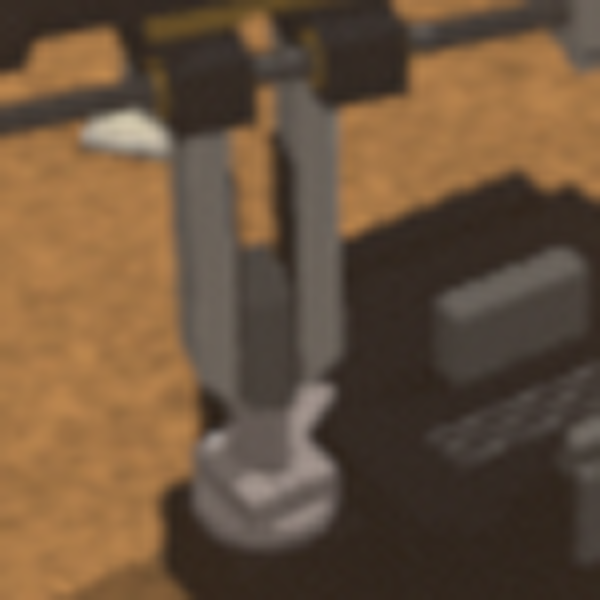

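Emit:
{"api": "carry_out", "payload": {
  "series": [
    {"delta_pos": [0, 0, 0], "turn": [0, 0, -0.1], "hand": 0.05},
    {"delta_pos": [0, 0, 0], "turn": [0, 0, -0.2], "hand": 0.05},
    {"delta_pos": [0, 0, 0], "turn": [0, 0, -0.3], "hand": 0.05},
    {"delta_pos": [0, 0, 0], "turn": [0, 0, -0.3], "hand": 0.05}
  ]
}}

```text
clock: 42.05
eef_pos: [624.8, -101.5, 126.5]
eef_rot: [-3.139, -0.0, 2.404]
wrist_force: [-0.8, -2.0, 0.0]
finger_gap: 13.8
```

```bash
python3 - <<'E'
from h import *
s=read_state();p=s["eef_pos"];print(p,s["eef_rot"],s["wrist_force"],s["moment"],s["finger_gap"])
E
```

```text
[ 624.80698077 -101.53980033  126.51889934] [-3.13904775e+00 -4.59126889e-04  2.40350658e+00] [-0.75272061 -2.04383282  0.01776014] [-0.48127549  0.28598525  0.06502066] 13.756089503117982
```

Emit:
{"api": "carry_out", "payload": {
  "series": [
    {"delta_pos": [0, 0, 0], "turn": [0, 0, -0.06], "hand": 0.05},
    {"delta_pos": [0, 0, 0], "turn": [0, 0, -0.12], "hand": 0.05},
    {"delta_pos": [0, 0, 0], "turn": [0, 0, -0.15], "hand": 0.05},
    {"delta_pos": [0, 0, 0], "turn": [0, 0, -0.15], "hand": 0.05}
  ]
}}

```text
clock: 42.55
eef_pos: [624.8, -101.4, 126.5]
eef_rot: [-3.139, -0.001, 2.254]
wrist_force: [-2.7, -3.7, 0.8]
finger_gap: 14.0
```

```bash
python3 - <<'E'
from h import *
s=read_state();p=s["eef_pos"];print(p,s["eef_rot"],s["wrist_force"],s["moment"],s["finger_gap"])
E
```

```text
[ 624.80234471 -101.44309993  126.49877419] [-3.13910557e+00 -5.24290213e-04  2.25361652e+00] [-2.73217471 -3.70086991  0.82954786] [-0.78872641  0.53967124  0.01368833] 14.015740541113558
```

Emit:
{"api": "carry_out", "payload": {
  "series": [
    {"delta_pos": [0, 0, 0], "turn": [0, 0, -0.06], "hand": 0.05},
    {"delta_pos": [0, 0, 0], "turn": [0, 0, -0.12], "hand": 0.05},
    {"delta_pos": [0, 0, 0], "turn": [0, 0, -0.12], "hand": 0.05}
  ]
}}

```text
clock: 42.92
eef_pos: [624.8, -101.5, 126.5]
eef_rot: [-3.139, -0.001, 2.134]
wrist_force: [-3.7, -4.2, 0.2]
finger_gap: 13.9
```

```bash
python3 - <<'E'
from h import *
b=shot("scene","s20",240,170,75,75,8)
s=read_state();p=s["eef_pos"];print(p,s["eef_rot"],s["wrist_force"],s["moment"],s["finger_gap"])
E
```

```text
[ 624.79204693 -101.44767346  126.49523227] [-3.13910934e+00 -4.95678784e-04  2.13422244e+00] [-2.97720594 -3.44120059  0.88424241] [-0.87190551  0.73617486  0.04354693] 13.84216919996636
```

View pics/s20.png

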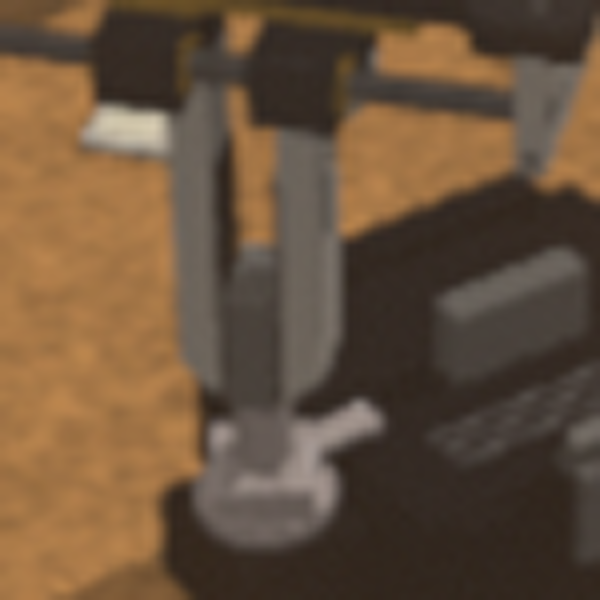

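Emit:
{"api": "carry_out", "payload": {
  "series": [
    {"delta_pos": [0, 0, 0], "turn": [0, 0, -0.05], "hand": 0.05},
    {"delta_pos": [0, 0, 0], "turn": [0, 0, -0.1], "hand": 0.05},
    {"delta_pos": [0, 0, 0], "turn": [0, 0, -0.1], "hand": 0.05}
  ]
}}

```text
clock: 43.35
eef_pos: [624.6, -101.4, 126.5]
eef_rot: [-3.139, -0.001, 2.034]
wrist_force: [-4.2, -3.2, 1.9]
finger_gap: 13.6
```

```bash
python3 - <<'E'
from h import *
b=shot("scene","s21",240,170,75,75,8)
s=read_state();p=s["eef_pos"];print(p,s["eef_rot"],s["wrist_force"],s["moment"],s["finger_gap"])
E
```

```text
[ 624.65250233 -101.42771067  126.47919788] [-3.13873621e+00 -6.43868624e-04  2.03419249e+00] [-4.52000981 -3.10316112  2.87245044] [-0.89679994  1.00285908  0.30274309] 13.866084581424456
```

View pics/s21.png

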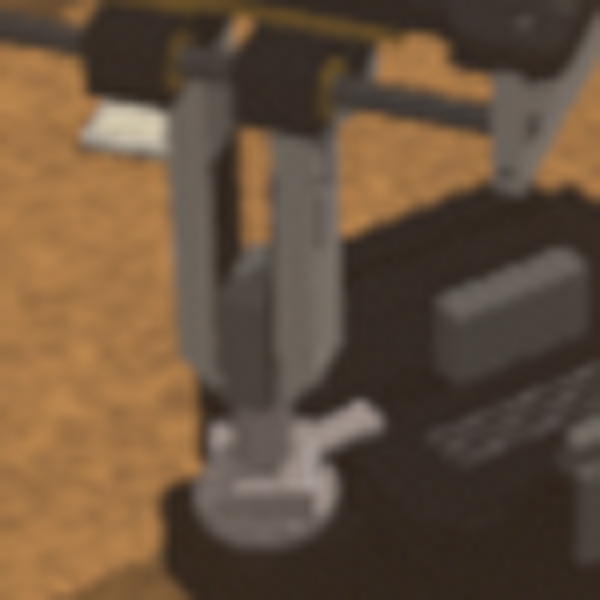

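Emit:
{"api": "carry_out", "payload": {
  "series": [
    {"delta_pos": [0, 0, 0], "turn": [0, 0, -0.03], "hand": 0.05},
    {"delta_pos": [0, 0, 0], "turn": [0, 0, -0.03], "hand": 0.05},
    {"delta_pos": [0, 0, 0], "turn": [0, 0, 0.06], "hand": 0.05},
    {"delta_pos": [0, 0, 0], "turn": [0, 0, 0.15], "hand": 0.05},
    {"delta_pos": [0, 0, 0], "turn": [0, 0, 0.15], "hand": 0.05}
  ]
}}

```text
clock: 44.02
eef_pos: [625.0, -101.3, 126.5]
eef_rot: [-3.14, -0.0, 2.183]
wrist_force: [-2.0, -3.0, 0.8]
finger_gap: 13.6
```

```bash
python3 - <<'E'
from h import *
s=read_state();p=s["eef_pos"];print(p,s["eef_rot"],s["wrist_force"],s["moment"],s["finger_gap"])
E
```

```text
[ 624.95106112 -101.32490871  126.47570484] [-3.13953808e+00 -4.14233925e-04  2.18292344e+00] [-1.98866021 -2.95673878  0.81170547] [-0.81787376  0.43469607  0.02928361] 13.553125683740188
```

Emit:
{"api": "carry_out", "payload": {
  "series": [
    {"delta_pos": [0, 0, 5], "turn": [0, 0, 0], "hand": 0.05},
    {"delta_pos": [0, 0, 10], "turn": [0, 0, 0], "hand": 0.05},
    {"delta_pos": [0, 0, 20], "turn": [0, 0, 0], "hand": 0.05},
    {"delta_pos": [0, 0, 40], "turn": [0, 0, 0], "hand": 0.05},
    {"delta_pos": [0, 0, 40], "turn": [0, 0, 0], "hand": 0.05},
    {"delta_pos": [0, 0, 40], "turn": [0, 0, 0], "hand": 0.05}
  ]
}}

```text
clock: 44.78
eef_pos: [624.8, -101.1, 166.0]
eef_rot: [-3.139, -0.001, 2.182]
wrist_force: [0.2, -0.3, -1.4]
finger_gap: 13.8
```

```bash
python3 - <<'E'
from h import *
b=shot("scene","s22",230,140,95,95,6)
s=read_state();p=s["eef_pos"];print(p,s["eef_rot"],s["wrist_force"],s["moment"],s["finger_gap"])
print((pj("scene",p-[0,0,34.8])-[230,140]+.5)*6)
E
```

```text
[ 624.67352089 -101.15409707  165.76027781] [-3.13896984e+00 -1.26985177e-03  2.18172609e+00] [-0.26008377 -1.10884121 -0.08299318] [-0.05438896 -0.0054797   0.02494065] 13.800509058778546
[257.12555024 452.97173847]
```

View pics/s22.png

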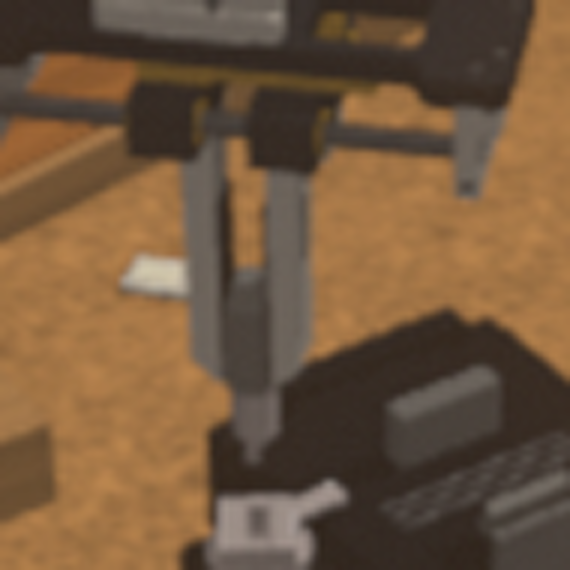

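Emit:
{"api": "carry_out", "payload": {
  "series": [
    {"delta_pos": [-182.9, 10.7, 0], "turn": [0, 0, 0.555], "hand": 0.05},
    {"delta_pos": [-182.9, 10.7, 0], "turn": [0, 0, 0.555], "hand": 0.05},
    {"delta_pos": [-182.9, 10.7, 0], "turn": [0, 0, 0.555], "hand": 0.05},
    {"delta_pos": [-182.9, 10.7, 0], "turn": [0, 0, 0.555], "hand": 0.05},
    {"delta_pos": [-182.9, 10.7, 0], "turn": [0, 0, 0.555], "hand": 0.05},
    {"delta_pos": [-182.9, 10.7, 0], "turn": [0, 0, 0.555], "hand": 0.05},
    {"delta_pos": [-182.9, 10.7, 0], "turn": [0, 0, 0.555], "hand": 0.05}
  ]
}}

```text
clock: 45.7
eef_pos: [442.6, -90.6, 166.1]
eef_rot: [-3.139, -0.001, 2.736]
wrist_force: [-0.5, 0.0, -1.4]
finger_gap: 13.7
```

Emit:
{"api": "carry_out", "payload": {
  "series": [
    {"delta_pos": [0, 0, -30], "turn": [0, 0, 0], "hand": 0.05},
    {"delta_pos": [0, 0, -60], "turn": [0, 0, 0], "hand": 0.05},
    {"delta_pos": [0, 0, -70], "turn": [0, 0, 0], "hand": 0.05},
    {"delta_pos": [0, 0, -70], "turn": [0, 0, 0], "hand": 0.05},
    {"delta_pos": [0, 0, -70], "turn": [0, 0, 0], "hand": 0.05}
  ]
}}

```text
clock: 46.32
eef_pos: [442.6, -90.7, 97.4]
eef_rot: [-3.14, 0.001, 2.737]
wrist_force: [-0.1, -0.9, 0.2]
finger_gap: 13.5
```

```bash
python3 - <<'E'
from h import *
b=shot("scene","s23",190,150,75,75,8)
b=shot("top","t23",240,135,120,90,6)
s=read_state();p=s["eef_pos"];print(p,s["eef_rot"],s["wrist_force"],s["moment"],s["finger_gap"])
print((pj("scene",p-[0,0,34.8])-[190,150]+.5)*8,(pj("scene",[442.1,-90.6,44])-[190,150]+.5)*8)
E
python3 knob.py pics/t23_full.png pics/s23_full.png | grep n
```

```text
[442.48988448 -90.69255352  97.32994449] [-3.13965158e+00  9.00021708e-04  2.73674731e+00] [-0.25168389 -0.30162809 -0.2794126 ] [-0.03587026 -0.03214034 -0.00479366] 13.820230555337107
[273.87898465 422.76410722] [278.57874128 472.41244172]
top n 8.5 px [328.46 169.48] w [640.1 -91.5] ang -1.256 len [ 4.6 11.5]
top n 13.5 px [338.73 170.28] w [ 638.5 -114.2] ang 0.777 len [ 6.6 12.3]
top n 24.5 px [333.53 175.68] w [ 626.4 -102.6] ang -0.814 len [ 7.1 16.9]
top n 18.4375 px [338.52 181.42] w [ 613.6 -113.5] ang -0.726 len [ 7.7 13.3]
top n 6.0625 px [328.87 181.37] w [613.6 -92.2] ang 0.842 len [ 2.2 13.4]
scene
scene n 55.25 px [270.84 225.25] w [ 618.2 -100.7] ang -0.811 len [34.9 53.6]
scene n 12.3125 px [272.56 226.38] w [ 623.6 -100.8] ang -0.709 len [ 5.8 14.3]
```

View pics/s23.png

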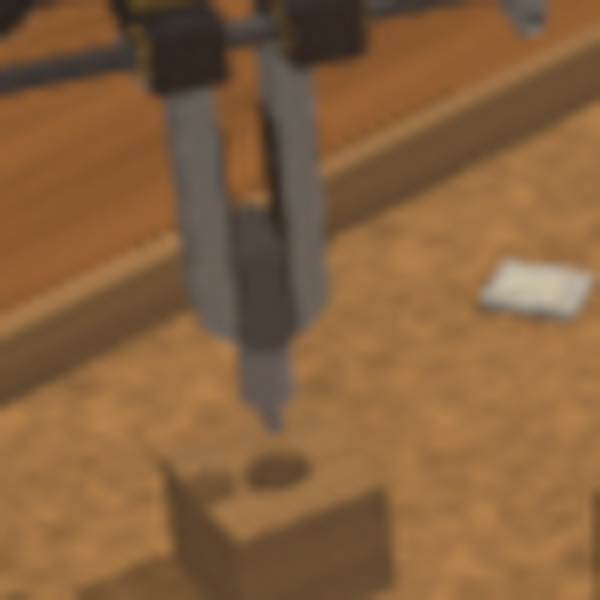

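View pics/t23.png

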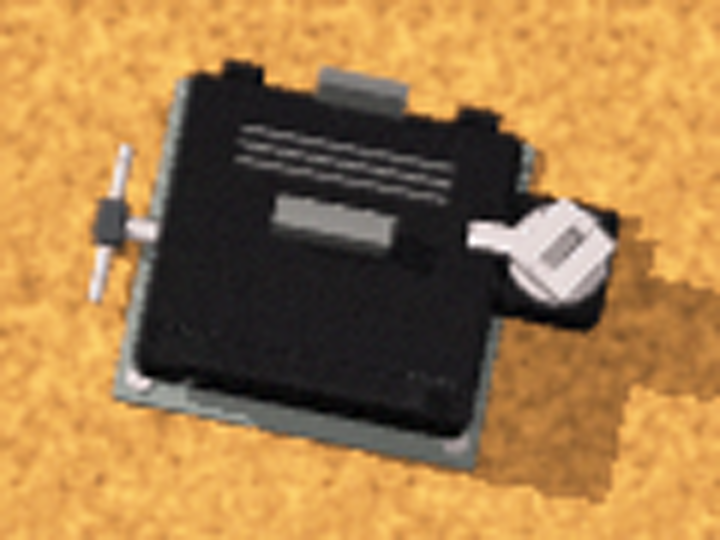

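Emit:
{"api": "carry_out", "payload": {
  "series": [
    {"delta_pos": [-0.3, 0, -10], "turn": [0, 0, 0], "hand": 0.05},
    {"delta_pos": [-0.3, 0, -18], "turn": [0, 0, 0], "hand": 0.05},
    {"delta_pos": [-0.3, 0, -26], "turn": [0, 0, 0], "hand": 0.05},
    {"delta_pos": [-0.3, 0, -34], "turn": [0, 0, 0], "hand": 0.05},
    {"delta_pos": [-0.3, 0, -42], "turn": [0, 0, 0], "hand": 0.05},
    {"delta_pos": [-0.3, 0, -47], "turn": [0, 0, 0], "hand": 0.05},
    {"delta_pos": [-0.3, 0, -50], "turn": [0, 0, 0], "hand": 0.05},
    {"delta_pos": [-0.3, 0, -50], "turn": [0, 0, 0], "hand": 0.05}
  ]
}}

```text
clock: 47.42
eef_pos: [441.7, -90.6, 46.7]
eef_rot: [-3.139, -0.001, 2.737]
wrist_force: [-3.5, 1.0, 4.6]
finger_gap: 13.8
```

Seated at the height it was gripped from. Releasing and retreating.

Emit:
{"api": "carry_out", "payload": {
  "series": [
    {"delta_pos": [0, 0, 0], "turn": [0, 0, 0], "hand": 0.42},
    {"delta_pos": [0, 0, 0], "turn": [0, 0, 0], "hand": 0.42},
    {"delta_pos": [0, 0, 0], "turn": [0, 0, 0], "hand": 0.42},
    {"delta_pos": [0, 0, 20], "turn": [0, 0, 0], "hand": 0.42},
    {"delta_pos": [0, 0, 60], "turn": [0, 0, 0], "hand": 0.42},
    {"delta_pos": [0, 0, 110], "turn": [0, 0, 0], "hand": 0.42},
    {"delta_pos": [0, 0, 150], "turn": [0, 0, 0], "hand": 0.42},
    {"delta_pos": [0, 0, 150], "turn": [0, 0, 0], "hand": 0.42}
  ]
}}

```text
clock: 48.42
eef_pos: [442.8, -90.9, 199.0]
eef_rot: [-3.14, 0.005, 2.737]
wrist_force: [0.1, 0.4, -1.4]
finger_gap: 39.5
```

Emit:
{"api": "carry_out", "payload": {
  "series": [
    {"delta_pos": [-30, -60, 0], "turn": [0, 0, 0], "hand": 0.42},
    {"delta_pos": [-50, -110, 0], "turn": [0, 0, 0], "hand": 0.42},
    {"delta_pos": [-70, -160, 0], "turn": [0, 0, 0], "hand": 0.42},
    {"delta_pos": [-70, -160, 0], "turn": [0, 0, 0], "hand": 0.42}
  ]
}}

```text
clock: 48.92
eef_pos: [370.2, -252.7, 195.2]
eef_rot: [-3.14, -0.002, 2.732]
wrist_force: [-0.4, 0.6, 0.8]
finger_gap: 39.5
```

```bash
python3 - <<'E'
from h import *
b=shot("scene","s24",150,130,290,190,2.7)
b=shot("top","t24",130,110,300,200,2.6)
s=read_state();print(s["clock"],s["eef_pos"])
im=cv2.imread("pics/s24_full.png");cv2.imwrite("pics/s24b.png",cv2.resize(im[180:275,230:350],None,fx=6,fy=6,interpolation=cv2.INTER_CUBIC))
E
```

```text
49.025 [ 371.39462366 -250.32979229  195.49871187]
```

View pics/s24.png

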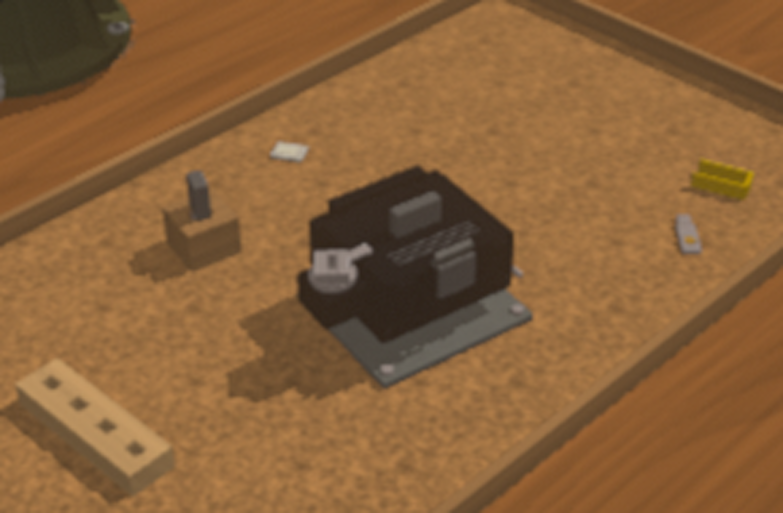

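View pics/t24.png

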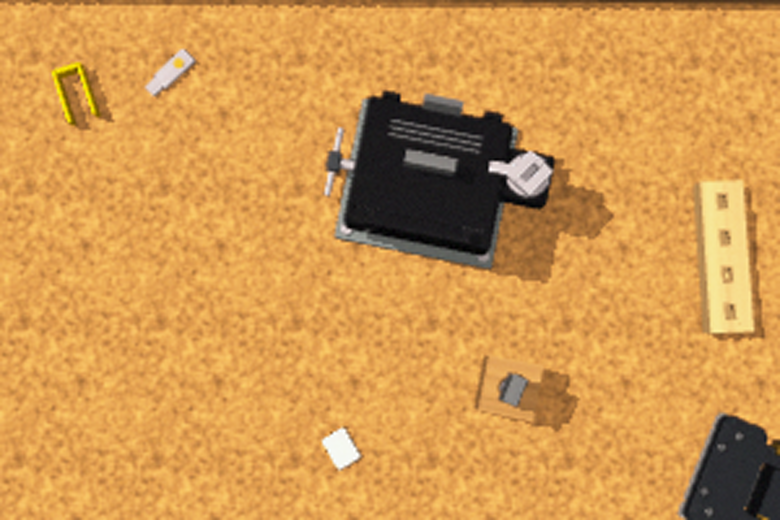

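View pics/s24b.png

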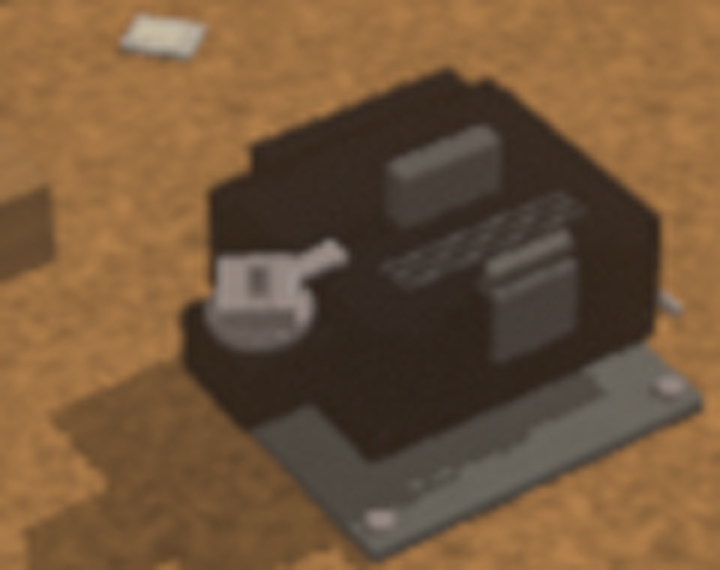

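The pictures show an empty rack, the cover flat under the catch, the lock arm over the cover's edge, and the driver upright in its stand. The key, sleeve and adapter are where they started. Handing in.

```bash
python3 -c "
from cell import *
print(sign_off())"
```

```text
the job is handed in; nothing more can be done
None
```

I finished the job and handed it in at about 49 s, with no verdict reported.

- **Sticks:** All three sticks from the rack are in sockets 0, 1 and 2. Each stopped within 0.1 mm of the height expected for a fully seated plug. The vision estimate of the sockets was about 1–2 mm off along the casing's x. Side forces of about 5 to 11 N showed this, and I corrected for it on the later sticks.
- **Cover:** The lip touched the slot's back wall where expected. I pivoted the cover flat and then pressed its rear with 14 N. The fingertips stopped at 92.2 mm against an expected 92 mm. I inferred the snap from that height, that force and the pictures, since no reading shows the catch directly.
- **Lock:** I turned the driver clockwise until the torque jumped from about 0.05 to 0.3 N m and the knob's arm stopped moving. The slot turned about 1.1 rad in the images, which agrees with the 1.2 rad stop only to within the start range of 0 to 0.2 rad.
- **Driver:** It is back in its stand at the height I took it from.
- **Other objects:** The key, yellow sleeve and card adapter look untouched in the last pictures. I saw no knock to the cover.

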